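# Nest three copper bowls and hold the depth gauge on the nest

## Robot

A 6-joint arm with a two-finger parallel gripper is mounted at the origin on the work surface; the furniture and walls round the work are solid. World frame = base frame: x ahead of the robot, y to its left, z up, the work surface at z = 0. Lengths are in m, angles in rad, forces in N, time in s.
With the tool pointing down it reaches from about 0.375 to 0.9 m from the base axis. Payload 3.1 kg.
Tool frame: the origin (TCP) lies on the centre line of the jaws, within the pads' length; the fingertips stand robot.tip_reach ahead of it and the grasp point (between the pads) is the TCP (robot.tip_reach is the distance from the TCP to the fingertips, in m); z points along the fingers, y is the direction in which the jaws open and shut (so a half turn about z gives the same grasp; the last joint's range is limited). The gripper opens to 87 mm and grips with 3 to 60 N. Pads are 19 mm wide; open, the fingers measure 117 mm over their backs; the gripper's body (75 mm by 190 mm) begins 51 mm behind the grasp point.
Start: joints at [-0.178, 0.527, 1.433, -0, 1.181, -0.178], TCP at [0.625, 0, 0.242] pointing down, gripper open.
Joint ranges: [-3.08, 3.08], [-0.75, 2.2], [0.22, 2.44], [-1.43, 4.57], [0, 2.65], [-2.85, 2.85]. Speed limits (rad/s): [2.79, 2.79, 3.14, 3.14, 3.14, 3.14].

## Interface

Orientations are given as a unit quaternion [x, y, z, w].
In Python, from rig import telemetry, viewer, robot gives the robot as it stands. The module is installed in compiled form; this text tells all that it offers.
- The arm moves only by the tool step_arm, never from a script. Its argument "targets" is a list of rows, each an object of numbers: "dx", "dy", "dz": the shift along the tool's x, y, z in m; "rx", "ry", "rz": the turn, a rotation vector about the tool's x, y, z in degrees. In form: [{"dx": .., "dy": .., "dz": .., "rx": .., "ry": .., "rz": ..}, ...]. A call has exactly 5 rows; each row is the pose to reach, as a shift and turn from the pose measured when the call began, along the tool's axes at that moment; what a row does not reach only later rows make up. A row lasts 1/8 s, in which the tool goes at most 62.5 mm and 10.7 degrees, less where a joint would pass 70% of its speed; a pose out of reach is approached as far as the arm can. A call with a gripper value outside its range is refused whole. "gripper" is the opening, from 0 (shut) to 1 (fully open), set as the call begins (left out, the last holds). The fingers move at their own pace and stop on an object; "force" is the grip in N (left out, the last holds). Time passes only in rows, so rows that repeat a pose let the fingers close, or fill a call up. It gives the time, the measured TCP pose, the force and the opening at its end, in the units of the state.
- telemetry.get_obs(): the state, without advancing time (a new reading comes with each control period).
- viewer.camera(name): name is "scene" or "side" or "wrist"; returns a dict with "img" (384x512x3 uint8, blue, green, red), "depth" (384x512 float32, m along the optical axis (not along the pixel's ray), 0 where there is no reading), "K" (3x3 intrinsics, pixels), "R" (3x3) and "t" (3): a world point X has camera coordinates R X + t. Camera axes: x right, y down, z forward; pixel columns grow to the right and rows downward; lengths in m; the calibration is good to about 2 mm. A picture is of the moment at which its call begins.
- robot.hand_in(): hands the job in, once; it reports no verdict.
The state is a dict: "time": time; "q": joint angles; "joint_velocities": joint speeds; "joint_torque": joint torques, N m; "position": TCP position; "tool_rot": TCP orientation; "ft_force": force on the tool from outside, world axes, zero at the start; "moment": the same for the moment, N m; "grip_width": finger opening in m.
Only numpy, scipy, OpenCV 4.12 (cv2) and the standard library are available. Lean on these libraries where they do the work, as an engineer would, in place of code of your own. Each camera call takes 0.05 s, during which the arm holds its last target.

## Task

Nest the three copper bowls: the medium one fully home inside the large one and the small one fully home inside the medium one, each foot down inside the raised ring on the floor below, with the large bowl left standing where it is. Then check the nest with the digital depth gauge: lift it off its wooden rest, lay its bar flat across the rim of the large bowl so that the spindle tip touches the dark centre mark in the small bowl, and press the bar down only lightly. Finish still gripping the gauge there and pressing lightly; do not let go, and leave the other things on the bench alone.

Things in the scene. Friction and masses are not known exactly. Their poses are not given: they have to be found in the camera images.
- large_bowl: largest copper bowl, open upward, 172 mm across the rim, 60 mm high, 0.7 kg, loose. Origin: centre of its underside; z up. Upright walls; the rim is a flat-topped band 8 mm thick (radius 78 to 86 mm).
- large_seat (a point): centre of the large bowl's inner floor, 4 mm above its origin. A raised ring round it, 4 mm high, radius 51.5 to 55 mm, takes the medium bowl's foot. Fully home, the medium bowl's origin lies at this point, up to 3 mm aside.
- large_rim (a point): centre of the large bowl's mouth, level with the flat top of its rim, 60 mm above its origin
- medium_bowl: medium copper bowl, open upward, 108 mm across the rim, 50 mm high, about 0.25 kg. Origin: centre of its underside; z up. Rim: an upright flat-sided band 8 mm thick (radius 46 to 54 mm), 12 mm high: pinch it there from above. Wall radius 50 mm; foot radius 42 mm, edge rounded. When home, its rim lies 6 mm below the large rim, with 24 mm between them for a finger.
- medium_seat (a point): centre of the medium bowl's inner floor, 4 mm above its origin. A raised ring round it, 4 mm high, radius 23 to 26.5 mm, takes the small bowl's foot. Fully home, the small bowl's origin lies at this point, up to 3 mm aside.
- small_bowl: small copper bowl, open upward, 46 mm across the rim, 40 mm high, 37 mm wide inside, 0.09 kg. Origin: centre of its underside; z up. Grip it across its outside. Foot radius 14 mm, edge rounded. When home, 23 mm is free between its rim and the medium rim for a finger.
- centre_mark (a point): the dark round centre mark, 6 mm across, in the middle of the small bowl's inner floor (4 mm above that bowl's origin)
- gauge: digital depth gauge, 0.28 kg: steel bar 196 mm long (its y), 22 mm wide (x), 12 mm thick; black housing on its middle, 26 mm in x, 36 mm in y, 12 to 78 mm above the bar's underside, display on its -x side; thin spindle hanging below. Origin: centre of the bar's underside; z up. Starts upright on gauge_rest. Grip the housing across its 36 mm, 45 mm above the origin.
- gauge_rest: fixed wooden rest, board 70 x 215 mm with two notched posts that carry the gauge's bar along its y, the bar's underside 72 mm above the table, cheeks rising 8 mm beside the bar. Origin: centre of the underside. Lift the gauge straight up out of it.
- gauge_tip (a point): ball tip of the gauge's spindle, 56 mm below the underside of the bar when free
- spindle (a joint): how far the spindle is pushed up into the gauge, m: 0 free, at most 0.016; a light spring (0.5 N, then 150 N/m more) pushes it out. Bowls home, tip on the mark, bar flat on the large rim: about 0.008. A bowl perched on its ring: about 0.012.
- paste_tin: bystander: round tin with a blue side, 69 mm across, 42 mm high; origin: centre of its underside
- candlestick: bystander: brass candlestick, 74 mm across, 118 mm high; origin: centre of its underside
- flux_tin: bystander: small squat tin with a grey top, 55 mm across, 34 mm high; origin: centre of its underside
- elbow: bystander: copper pipe elbow, 53 x 53 x 26 mm; origin: centre of its underside
There are look-alikes about, which are no part of the job. What is shaped like the small_bowl but red is not meant.

How it is judged:
By the outcome, as a careful person would: the job done as asked, in the order asked, and still so for the second after the job is handed in, while the arm keeps its last pose, push and grip.
It also fails if it takes over 72 s, if anything falls off the work surface, if the arm or the gripper's body presses on something with over 40 N, if the wrist force passes 120 N, or if a joint passes its speed limit or range.

## Working session

There is one attempt and no reset: what is moved stays moved. The work goes in short steps, Python scripts to look and compute and a tool call to move; the robot and the scene stay as the last step left them, time stands still between calls to the robot, and variables do not carry over. Pictures are saved under pics/ and viewed, and the job is handed in when it is done.

Besides the shell and the picture viewer there is one more tool, called after "Call:" by a JSON object that holds its "op" and its "data". step_arm: Moves the arm, as the interface text tells. Its arguments: {"type":"object","properties":{"targets":{"type":"array"},"gripper":{"type":"number"},"force":{"type":"number"}},"required":["targets"]}

```bash
mkdir -p pics; ls; python3 - <<'E'
from rig import telemetry, viewer, robot
import cv2, numpy as np, pickle
o=telemetry.get_obs(); print(o); print(robot.tip_reach)
for n in ["scene","side","wrist"]:
    c=viewer.camera(n); pickle.dump(c,open(f"c_{n}.pkl","wb")); cv2.imwrite(f"pics/{n}0.png",c["img"]); print(n,c["K"].tolist(),(-c["R"].T@c["t"]).tolist(),c["R"].tolist())
E
```

```text
pics
{'time': 0.0, 'q': array([-1.78484454e-01,  5.28503439e-01,  1.43392411e+00,  1.05442382e-05,
        1.18143073e+00, -1.78488005e-01]), 'joint_velocities': array([-0.00185916,  0.0006057 , -0.0023574 , -0.0006626 ,  0.00208023,
        0.00036778]), 'joint_torque': array([-5.45745443e-04, -4.40045428e+01, -1.76593530e+01,  6.32597599e-02,
        5.83207863e-02, -1.53719384e-04]), 'position': array([6.24284718e-01, 1.71059088e-04, 2.40541785e-01]), 'tool_rot': array([ 7.07106491e-01,  7.07106164e-01, -6.42077737e-04, -9.33289444e-04]), 'ft_force': array([ 0.18802365, -0.61982773,  0.43879958]), 'moment': array([-0.00806794, -0.02568474,  0.0187866 ]), 'grip_width': 0.0869398523536757}
0.019
scene [[367.6187438757472, 0.0, 256.5544350545499], [0.0, 367.6187438757472, 191.19312879023056], [0.0, 0.0, 1.0]] [-0.026861063681729812, -0.6656458398614635, 0.5759121063015664] [[0.789196979573257, -0.61409881246436, 0.0071257253883970995], [-0.29611857920387813, -0.3906646614714826, -0.8716047896424439], [0.5380352353542699, 0.6857578076895917, -0.4901574386970381]]
side [[355.5945287140867, 0.0, 257.6296061648209], [0.0, 355.5945287140867, 196.49428542992658], [0.0, 0.0, 1.0]] [0.0246631363895924, 1.0241700548620714, 0.6627311758596912] [[-0.8942219942528009, -0.44710068340925124, -0.021633397549260924], [-0.19675043965835776, 0.4360013220032622, -0.8781754447179964], [0.40206503141753913, -0.7810274170004462, -0.477849227690937]]
wrist [[290.3935715491343, 0.0, 257.88357696271777], [0.0, 290.3935715491343, 196.1943798441196], [0.0, 0.0, 1.0]] [0.6244424662790745, 0.06817313674643746, 0.38289980905666704] [[0.999997055819032, -0.0015523912176314053, -0.0018650562395878104], [-0.0010294662195117778, -0.967400886481051, 0.2532478332286003], [-0.002197396771702515, -0.25324516760875315, -0.9673996364120898]]
```

View pictures.

View pics/scene0.png

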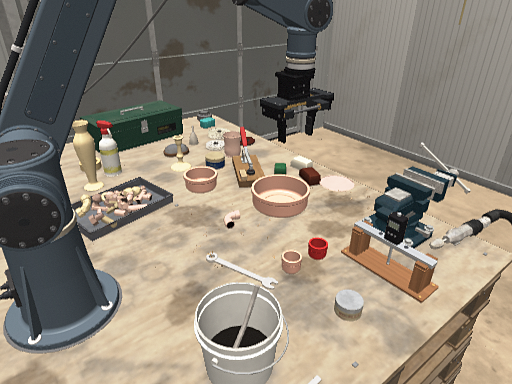

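View pics/side0.png

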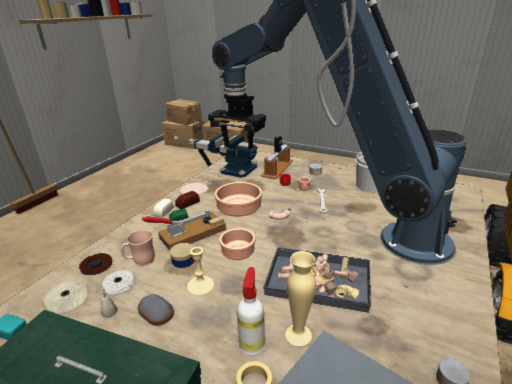

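View pics/wrist0.png

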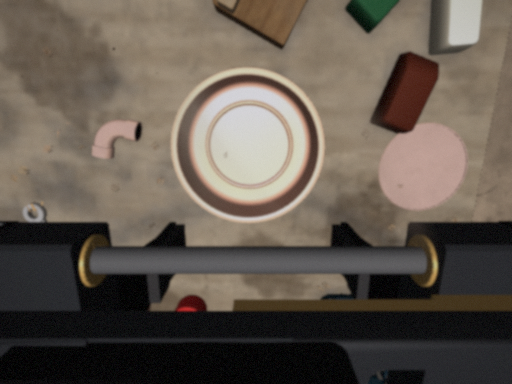

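```bash
cat > h.py <<'E'
import numpy as np, cv2, pickle
from scipy.optimize import least_squares
def cloud(c):
    d=c["depth"]; K=c["K"]; v,u=np.mgrid[:d.shape[0],:d.shape[1]]
    P=np.stack([(u-K[0,2])/K[0,0]*d,(v-K[1,2])/K[1,1]*d,d],-1)
    W=(P-c["t"])@c["R"]; W[d==0]=np.nan
    return W
def proj(c,X):
    p=c["K"]@(c["R"]@np.asarray(X)+c["t"]); return p[:2]/p[2]
def circ(p,r=None):
    p=np.asarray(p)
    c0=np.r_[p.mean(0), [] if r else [0.05]]
    f=(lambda s: np.hypot(*(p-s[:2]).T)-(r or s[2]))
    s=least_squares(f,c0,loss='soft_l1',f_scale=0.002); return s.x, np.abs(s.fun).mean()
E
python3 - <<'E'
from h import *
for n,boxes in {"scene":dict(L=(245,170,315,220),M=(180,163,222,195),S=(278,248,305,275),gauge=(340,205,440,300),red=(305,235,330,262)),"side":dict(L=(212,178,266,218),M=(215,225,260,262),S=(296,174,312,192),red=(278,172,293,188),gauge=(255,130,300,180)),"wrist":dict(L=(165,62,330,225))}.items():
    c=pickle.load(open(f"c_{n}.pkl","rb")); W=cloud(c)
    for k,(a,b,e,f) in boxes.items():
        p=W[b:f,a:e].reshape(-1,3); p=p[np.isfinite(p[:,0])]
        zt={"L":.06,"M":.05,"S":.04,"red":.04}.get(k)
        if zt:
            q=p[np.abs(p[:,2]-zt)<0.004]
            if len(q)>5: print(n,k,len(q),"mean z",q[:,2].mean(),"circ",circ(q[:,:2]), "zmax",np.percentile(p[:,2],99.5))
        else:
            for z in np.arange(0.01,0.17,0.01):
                q=p[np.abs(p[:,2]-z)<0.005]
                if len(q): print(n,k,round(z,3),len(q),q.min(0).round(3),q.max(0).round(3))
    s=1
E
```

```text
scene L 266 mean z 0.05776369419184352 circ (array([0.60979525, 0.03443644, 0.08179451]), np.float64(0.002030146083848522)) zmax 0.05934414892072993
scene M 118 mean z 0.047631907890346506 circ (array([0.47944729, 0.27343819, 0.04973045]), np.float64(0.0022221355613418537)) zmax 0.04939203226738783
scene S 92 mean z 0.03800979770995533 circ (array([ 0.44101555, -0.19952879,  0.02086554]), np.float64(0.0012592105574294385)) zmax 0.03989288132123256
scene gauge 0.01 1640 [ 0.58  -0.442  0.005] [ 0.84  -0.146  0.015]
scene gauge 0.02 428 [ 0.589 -0.427  0.015] [ 0.832 -0.183  0.025]
scene gauge 0.03 575 [ 0.434 -0.427  0.025] [ 0.828 -0.187  0.035]
scene gauge 0.04 245 [ 0.59  -0.427  0.035] [ 0.814 -0.235  0.045]
scene gauge 0.05 217 [ 0.589 -0.427  0.045] [ 0.819 -0.228  0.055]
scene gauge 0.06 198 [ 0.59  -0.427  0.055] [ 0.815 -0.228  0.065]
scene gauge 0.07 247 [ 0.59  -0.432  0.065] [ 0.785 -0.229  0.075]
scene gauge 0.08 971 [ 0.591 -0.433  0.075] [ 0.806 -0.223  0.085]
scene gauge 0.09 177 [ 0.604 -0.392  0.085] [ 0.803 -0.223  0.095]
scene gauge 0.1 149 [ 0.602 -0.353  0.095] [
[... 1657 characters left out ...]
  0.075] [ 0.705 -0.23   0.085]
side gauge 0.09 59 [ 0.607 -0.424  0.085] [ 0.705 -0.231  0.094]
side gauge 0.1 16 [ 0.607 -0.347  0.095] [ 0.703 -0.289  0.103]
side gauge 0.11 23 [ 0.604 -0.351  0.105] [ 0.695 -0.253  0.115]
side gauge 0.12 23 [ 0.607 -0.345  0.115] [ 0.702 -0.256  0.124]
side gauge 0.13 16 [ 0.606 -0.344  0.126] [ 0.63  -0.311  0.135]
side gauge 0.14 18 [ 0.605 -0.347  0.135] [ 0.629 -0.306  0.145]
side gauge 0.15 23 [ 0.605 -0.344  0.146] [ 0.628 -0.311  0.155]
side gauge 0.16 1 [ 0.619 -0.327  0.156] [ 0.619 -0.327  0.156]
wrist L 3337 mean z 0.0585643622584098 circ (array([0.61171957, 0.03631112, 0.08135017]), np.float64(0.0019163812320381276)) zmax 0.060186477440847645
```

```bash
python3 - <<'E'
from h import *
c=pickle.load(open("c_scene.pkl","rb"))["img"]
cv2.imwrite("pics/s_g.png",cv2.resize(c[195:325,270:450],None,fx=4,fy=4,interpolation=cv2.INTER_CUBIC))
cv2.imwrite("pics/s_b.png",cv2.resize(c[150:300,170:340],None,fx=4,fy=4,interpolation=cv2.INTER_CUBIC))
E
```

```text
(no output)
```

View pics/s_g.png

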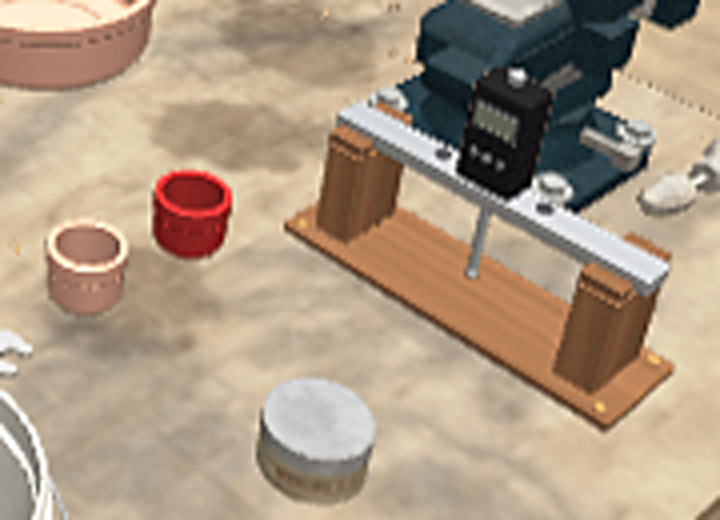

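View pics/s_b.png

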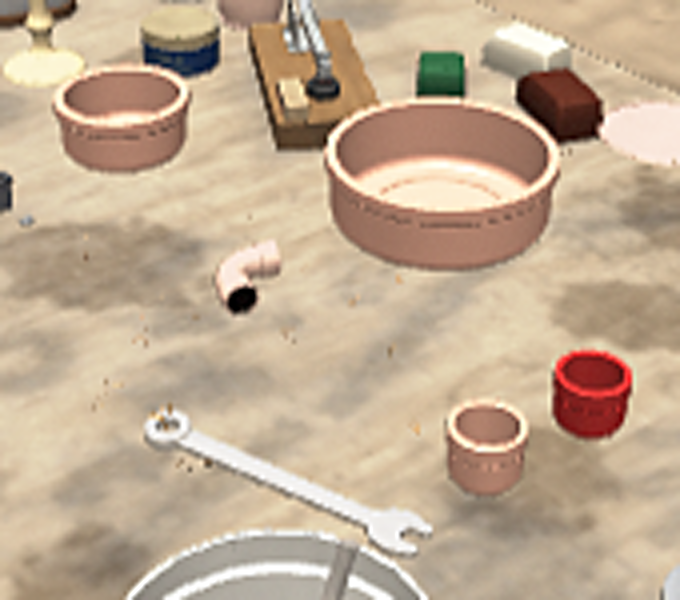

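```bash
python3 - <<'E'
from h import *
A=[]
for n in ["scene","side"]:
    W=cloud(pickle.load(open(f"c_{n}.pkl","rb"))).reshape(-1,3); A.append(W[np.isfinite(W[:,0])])
A=np.vstack(A)
q=A[(A[:,0]>.25)&(A[:,0]<.85)&(A[:,1]>.05)&(A[:,1]<.55)&(A[:,2]<.2)]
H={}
for x,y,z in q:
    k=(int(np.floor(x/.03)),int(np.floor(y/.03))); H[k]=max(H.get(k,0),z)
print("mm; cols y:",[round(j*.03*1000) for j in range(2,18)])
for i in range(9,28): print(i*30,[int(1000*H.get((i,j),-.001)) for j in range(2,18)])
# gauge bar fit: top of bar z~.084 
g=A[(A[:,0]>.585)&(A[:,0]<.65)&(A[:,1]>-.45)&(A[:,1]<-.2)]
b=g[(g[:,2]>.0)&(g[:,2]<.16)]
h=g[(g[:,2]>.1)&(g[:,2]<.16)]
print(cv2.minAreaRect((h[:,:2]*1000).astype(np.float32)), h[:,2].max())
S=cloud(pickle.load(open("c_scene.pkl","rb"))).reshape(-1,3)
s=S[(S[:,0]>.585)&(S[:,0]<.65)&(S[:,1]>-.45)&(S[:,1]<-.2)&(S[:,2]>.079)&(S[:,2]<.087)]
print(len(s),cv2.minAreaRect((s[:,:2]*1000).astype(np.float32)))
E
```

```text
mm; cols y: [60, 90, 120, 150, 180, 210, 240, 270, 300, 330, 360, 390, 420, 450, 480, 510]
270 [4, 2, 3, 2, 1, 32, 40, 52, 54, 29, 21, 31, 3, 3, 3, 188]
300 [4, 2, 2, 2, 1, 31, 36, 39, 24, 29, 20, 32, 2, 0, 0, 188]
330 [2, 3, 3, 3, 2, 31, 33, 31, 31, 32, 31, 32, 2, 0, 2, 2]
360 [6, 2, 6, 7, 3, 2, 31, 1, 2, 2, 3, 1, 3, 2, 2, 2]
390 [5, 2, 3, 3, 4, 3, 3, 3, 2, 2, 3, 2, 2, 2, 3, 3]
420 [24, 3, 3, 2, 3, 50, 52, 52, 51, 2, 3, 2, 2, 2, 2, 3]
450 [24, 2, 2, 2, 1, 51, 46, -1, 53, 51, 2, 5, 15, 15, 6, 3]
480 [3, 4, 3, 3, 0, 52, 51, 8, 52, 54, 2, 7, 118, 119, 10, 2]
510 [63, 3, 2, 2, 0, 50, 53, 52, 52, 2, 2, 6, 117, 119, 8, 3]
540 [62, 62, 2, 4, 1, 0, 2, 4, 4, 2, 39, 33, 2, 3, 4, 17]
570 [7, 63, 56, 38, 46, 46, 25, 3, 3, 45, 43, 44, 38, 4, 2, 6]
600 [7, 61, 62, 32, 70, 70, 31, 32, 21, 43, 44, 45, 44, 2, 2, 2]
630 [7, 62, 51, 31, 69, 71, 67, 32, 31, 31, 43, 44, 3, 3, 2, 3]
660 [62, 63, 2, 27, 31, 32, 66, 67, 87, 85, 32, 84, 85, 84, 15, 17]
690 [61, 3, 1, -1, 0, 27, 29, 30, 89, 108, 119, 86, 37, 85, 17, 18]
720 [3, 3, 3, 30, 34, 32, 0, 26, 31, 30, 122, 124, 85, 85, 16, 17]
750 [38, 35, 3, 28, 34, 33, 20, 3, 3, 3, 0, 0, 2, 61, 3, 3]
780 [39, 40, 37, 2, 29, 25, 1, 3, 4, 0, 0, 2, 2, 13, 13, 14]
810 [38, 38, 38, 37, 38, 36, 1, 3, 3, 0, 2, 3, 3, 13, 14, 15]
((615.7672119140625, -329.9612121582031), (29.44920539855957, 46.667484283447266), 2.6914281845092773) 0.15639364580359555
590 ((617.4547119140625, -335.1021728515625), (49.570064544677734, 194.78443908691406), 0.7337093949317932)
```

```bash
cat >> h.py <<'E'
from scipy.spatial.transform import Rotation as Ro
def yawq(yaw):
    # tool down; jaw (tool y) direction at world angle yaw ; yaw=0 -> start pose
    return Ro.from_euler('z',yaw,degrees=True)*Ro.from_quat([2**-.5,2**-.5,0,0])
def go(x,y,z,yaw=0,o=None):
    from rig import telemetry
    o=o or telemetry.get_obs()
    R=Ro.from_quat(o["tool_rot"])
    d=R.inv().apply(np.array([x,y,z])-o["position"])
    r=(R.inv()*yawq(yaw)).as_rotvec(degrees=True)
    print("t",round(o["time"],2),"pos",o["position"].round(4),"ft",o["ft_force"].round(1),"w",round(o["grip_width"],4),"| d",d.round(4),"r",r.round(2))
E
python3 -c "
from h import *
go(.480,.240,.242)"
```

```text
t 0.15 pos [6.245e-01 1.000e-04 2.408e-01] ft [-0.1 -0.3  0.7] w 0.0871 | d [ 0.2399 -0.1445 -0.0009] r [-0.1  -0.02 -0.  ]
```

Call:
{"op": "step_arm", "data": {"targets": [{"dx":0.048,"dy":-0.029,"dz":0},{"dx":0.096,"dy":-0.058,"dz":0},{"dx":0.144,"dy":-0.087,"dz":0},{"dx":0.192,"dy":-0.116,"dz":0},{"dx":0.24,"dy":-0.1445,"dz":0}], "gripper": 0.4, "force": 40}}

```text
invalid input
```

```bash
cat >> h.py <<'E'
def ring(c,box,zt,tol=.004):
    W=cloud(c); a,b,e,f=box
    p=W[b:f,a:e].reshape(-1,3); p=p[np.isfinite(p[:,0])]
    q=p[np.abs(p[:,2]-zt)<tol]; print(len(q),"z",q[:,2].mean().round(4),"circ",circ(q[:,:2])[0].round(4),circ(q[:,:2])[1].round(4))
    # inner+outer edges
    s=circ(q[:,:2])[0]; r=np.hypot(*(q[:,:2]-s[:2]).T); print("r range",np.percentile(r,[2,50,98]).round(4))
def snap(n,f):
    from rig import viewer
    c=viewer.camera(n); pickle.dump(c,open(f"{f}.pkl","wb")); cv2.imwrite(f"pics/{f}.png",c["img"]); return c
E
python3 -c "
from h import *
go(.430,.277,.2)
c=snap('wrist','w1')
ring(c,(60,0,460,225),.05)
go(.430,.277,.2)
"
```

```text
t 0.15 pos [6.245e-01 1.000e-04 2.408e-01] ft [-0.1 -0.3  0.7] w 0.0871 | d [ 0.2769 -0.1944  0.0412] r [-0.1  -0.02 -0.  ]
687 z 0.0501 circ [0.6116 0.036  0.0779] 0.0001
r range [0.0775 0.0779 0.0783]
t 0.2 pos [6.246e-01 1.000e-04 2.409e-01] ft [-0.2  0.2 -0.7] w 0.0869 | d [ 0.2769 -0.1945  0.0413] r [-0.07 -0.01  0.  ]
```

View pics/w1.png

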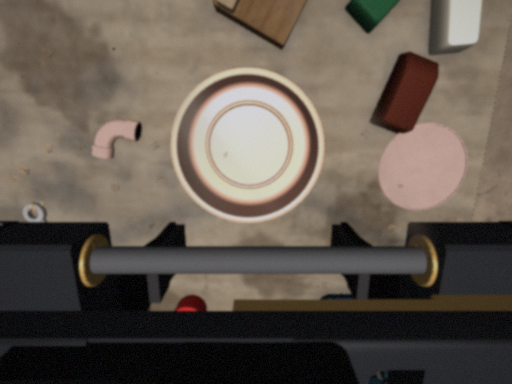

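The call was refused, so nothing moved. I'll resend it with all six keys in each row.

Call:
{"op": "step_arm", "data": {"targets": [{"dx":0.048,"dy":-0.029,"dz":0,"rx":0,"ry":0,"rz":0},{"dx":0.096,"dy":-0.058,"dz":0,"rx":0,"ry":0,"rz":0},{"dx":0.144,"dy":-0.087,"dz":0,"rx":0,"ry":0,"rz":0},{"dx":0.192,"dy":-0.116,"dz":0,"rx":0,"ry":0,"rz":0},{"dx":0.24,"dy":-0.1445,"dz":0,"rx":0,"ry":0,"rz":0}], "gripper": 0.4, "force": 40}}

```text
time: 0.82
position: [0.479, 0.2415, 0.2412]
tool_rot: [0.707, 0.707, -0.0, -0.001]
ft_force: [0.6, 0.1, 0.8]
grip_width: 0.0445
```

```bash

python3 -c "
from h import *
go(.430,.277,.2)
c=snap('wrist','w2')
ring(c,(60,0,460,225),.05)
go(.430,.277,.2)
"
```

```text
t 0.82 pos [0.479  0.2415 0.2412] ft [0.6 0.1 0.8] w 0.0445 | d [ 0.0355 -0.0489  0.0412] r [-0.07 -0.02 -0.02]
2891 z 0.0491 circ [0.4781 0.2764 0.0526] 0.0554
r range [0.0442 0.0521 0.2233]
t 0.88 pos [0.474  0.2465 0.241 ] ft [-3.1  2.6 -0.1] w 0.0413 | d [ 0.0304 -0.0437  0.0414] r [-0.37 -0.25  0.2 ]
```

View pics/w2.png

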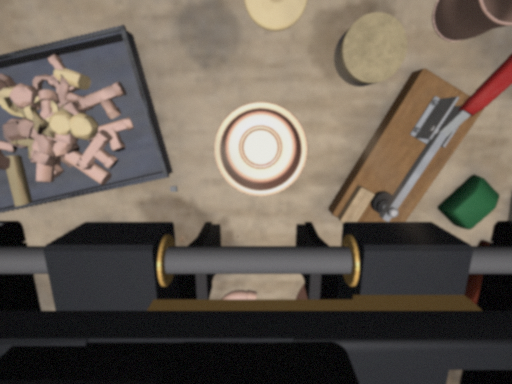

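```bash

python3 -c "
from h import *
c=snap('wrist','w3')
c=snap('wrist','w3')
go(.430,.277,.2)
ring(c,(190,85,330,215),.05)
ring(c,(190,85,330,215),.042,.003)
"
```

```text
t 0.97 pos [0.4782 0.2421 0.2411] ft [-0.1 -0.3 -0. ] w 0.0372 | d [ 0.0351 -0.0479  0.0412] r [-0.12 -0.    0.28]
1866 z 0.0486 circ [0.4808 0.2759 0.0497] 0.0019
r range [0.046  0.0497 0.0536]
171 z 0.0421 circ [0.4809 0.2757 0.046 ] 0.0003
r range [0.0457 0.046  0.0509]
```

```bash

python3 -c "
from h import *
go(.431,.276,.044)
"
```

```text
t 0.97 pos [0.4782 0.2421 0.2411] ft [-0.1 -0.3 -0. ] w 0.0372 | d [ 0.0341 -0.0466  0.1972] r [-0.12 -0.    0.28]
```

Call:
{"op": "step_arm", "data": {"targets": [{"dx":0.017,"dy":-0.0235,"dz":0.02,"rx":0,"ry":0,"rz":0.14},{"dx":0.034,"dy":-0.0466,"dz":0.05,"rx":-0.1,"ry":0,"rz":0.28},{"dx":0.034,"dy":-0.0466,"dz":0.08,"rx":-0.1,"ry":0,"rz":0.28},{"dx":0.034,"dy":-0.0466,"dz":0.1,"rx":-0.1,"ry":0,"rz":0.28},{"dx":0.034,"dy":-0.0466,"dz":0.11,"rx":-0.1,"ry":0,"rz":0.28}]}}

```text
time: 1.6
position: [0.4317, 0.2749, 0.1301]
tool_rot: [0.708, 0.707, -0.001, -0.0]
ft_force: [-0.0, 0.1, 0.6]
grip_width: 0.0352
```

```bash

python3 -c "
from h import *
c=snap('wrist','w4')
go(.431,.276,.044)
"
```

```text
t 1.65 pos [0.4313 0.2748 0.1295] ft [-0.1  0.2 -0.5] w 0.0343 | d [ 0.0013 -0.      0.0855] r [-0.15  0.06 -0.08]
```

View pics/w4.png

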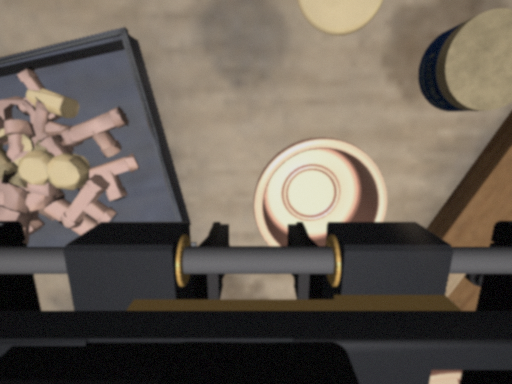

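Call:
{"op": "step_arm", "data": {"targets": [{"dx":0.0013,"dy":0,"dz":0.03,"rx":0,"ry":0,"rz":0},{"dx":0.0013,"dy":0,"dz":0.055,"rx":0,"ry":0,"rz":0},{"dx":0.0013,"dy":0,"dz":0.075,"rx":0,"ry":0,"rz":0},{"dx":0.0013,"dy":0,"dz":0.0855,"rx":0,"ry":0,"rz":0},{"dx":0.0013,"dy":0,"dz":0.0855,"rx":0,"ry":0,"rz":0}]}}

```text
time: 2.28
position: [0.4314, 0.2758, 0.0439]
tool_rot: [0.708, 0.706, -0.001, -0.001]
ft_force: [1.2, 0.1, -0.4]
grip_width: 0.035
```

Call:
{"op": "step_arm", "data": {"targets": [{"dx":0,"dy":0,"dz":0,"rx":0,"ry":0,"rz":0},{"dx":0,"dy":0,"dz":0,"rx":0,"ry":0,"rz":0},{"dx":0,"dy":0,"dz":0,"rx":0,"ry":0,"rz":0},{"dx":0,"dy":0,"dz":0,"rx":0,"ry":0,"rz":0},{"dx":0,"dy":0,"dz":0,"rx":0,"ry":0,"rz":0}], "gripper": 0, "force": 40}}

```text
time: 2.9
position: [0.432, 0.2763, 0.0445]
tool_rot: [0.708, 0.707, -0.0, -0.0]
ft_force: [-1.4, 3.1, 4.9]
grip_width: 0.0089
```

```bash

python3 -c "
from h import *
c=snap('wrist','w5');c=snap('scene','s5')
ring(c,(175,155,230,200),.05)
go(.431,.276,.044)
"
```

```text
122 z 0.0484 circ [0.4791 0.2738 0.0498] 0.0039
r range [0.0391 0.0499 0.063 ]
t 3.0 pos [0.432  0.2763 0.0444] ft [-1.5  2.5  5.6] w 0.0089 | d [-0.0003 -0.001   0.0004] r [-0.06  0.02 -0.08]
```

View pics/w5.png

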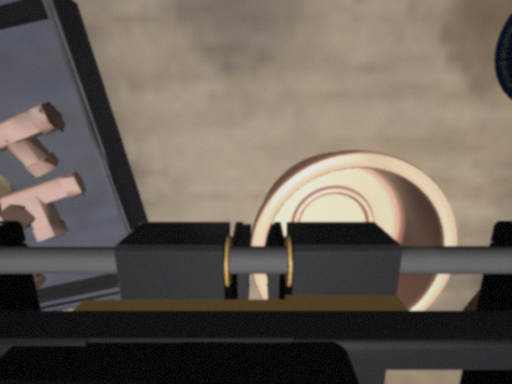

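View pics/s5.png

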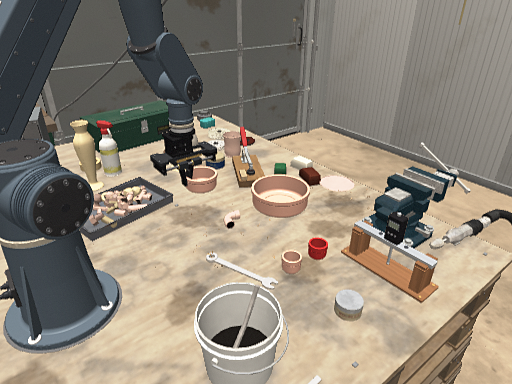

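Call:
{"op": "step_arm", "data": {"targets": [{"dx":0,"dy":0,"dz":-0.01,"rx":0,"ry":0,"rz":0},{"dx":0,"dy":0,"dz":-0.03,"rx":0,"ry":0,"rz":0},{"dx":0,"dy":0,"dz":-0.06,"rx":0,"ry":0,"rz":0},{"dx":0,"dy":0,"dz":-0.09,"rx":0,"ry":0,"rz":0},{"dx":0,"dy":0,"dz":-0.11,"rx":0,"ry":0,"rz":0}]}}

```text
time: 3.62
position: [0.4311, 0.2758, 0.1553]
tool_rot: [0.708, 0.706, -0.002, -0.001]
ft_force: [0.1, -0.2, -2.8]
grip_width: 0.0087
```

```bash

python3 -c "
from h import *
c=snap('wrist','w6');c=snap('side','d6')
W=cloud(pickle.load(open('w6.pkl','rb')))
cv2.imwrite('pics/d6c.png',cv2.resize(c['img'][170:270,180:300],None,fx=5,fy=5))
go(.432+.1308,.2763-.2398,.155)
"
```

```text
t 3.73 pos [0.4324 0.2763 0.156 ] ft [ 0.6  0.7 -3. ] w 0.0082 | d [-0.2396  0.1309  0.001 ] r [ 0.05 -0.02 -0.11]
```

View pics/d6c.png

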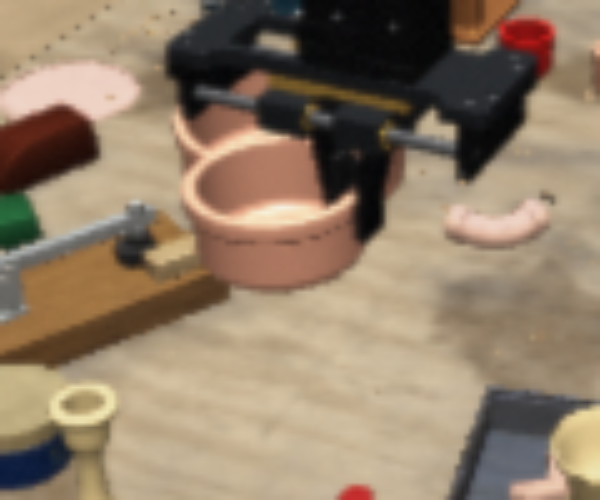

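View pics/w6.png

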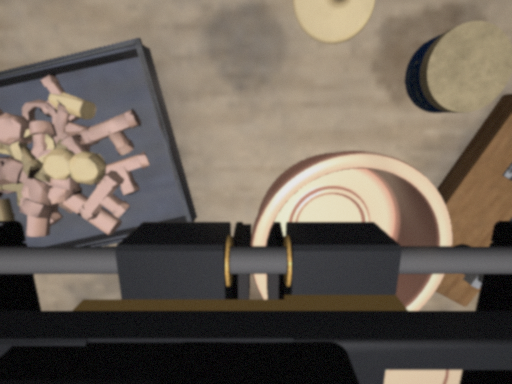

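```bash
cat >> h.py <<'E'
def heldrim(c,box,tcp,h_rim,tol=.006):
    """rim-top plane + circle for a held bowl; expected rim height h_rim"""
    W=cloud(c); a,b,e,f=box
    p=W[b:f,a:e].reshape(-1,3); p=p[np.isfinite(p[:,0])]
    q=p[np.abs(p[:,2]-h_rim)<tol]
    for _ in range(5):
        A=np.c_[q[:,:2]-tcp[:2],np.ones(len(q))]; s=np.linalg.lstsq(A,q[:,2],rcond=None)[0]
        r=q[:,2]-A@s; q=q[np.abs(r)<max(.0008,2*r.std())] if len(q)>50 else q
    k=circ(q[:,:2]); print(len(q),"slope deg x,y",np.degrees(s[:2]).round(2),"centre-tcp",(k[0][:2]-tcp[:2]).round(4),"R",k[0][2:].round(4),"z at centre",(np.r_[k[0][:2]-tcp[:2],1]@s).round(4))
E
python3 -c "
from h import *
for n,t,z in (('w5',[.432,.2763],.049),('w6',[.4318,.276],.1605)):
    heldrim(pickle.load(open(n+'.pkl','rb')),(255,140,470,222),np.array(t),z)
"
```

```text
3245 slope deg x,y [-0.11  0.05] centre-tcp [0.0485 0.    ] R [0.0499] z at centre 0.0487
3025 slope deg x,y [-2.61 -0.2 ] centre-tcp [ 0.0482 -0.0009] R [0.0498] z at centre 0.1574
```

Call:
{"op": "step_arm", "data": {"targets": [{"dx":-0.015,"dy":0.008,"dz":0,"rx":-0.5,"ry":0,"rz":0},{"dx":-0.04,"dy":0.022,"dz":0,"rx":-1,"ry":0,"rz":0},{"dx":-0.075,"dy":0.041,"dz":0,"rx":-1.5,"ry":0,"rz":0},{"dx":-0.11,"dy":0.06,"dz":0,"rx":-2,"ry":0,"rz":0},{"dx":-0.145,"dy":0.079,"dz":0,"rx":-2.6,"ry":0,"rz":0}]}}

```text
time: 4.35
position: [0.5106, 0.1288, 0.1544]
tool_rot: [0.708, 0.706, 0.015, 0.015]
ft_force: [1.0, 1.0, -2.7]
grip_width: 0.0086
```

```bash

python3 -c "
from h import *
go(.563,.0365,.155)
"
```

```text
t 4.35 pos [0.5106 0.1288 0.1544] ft [ 1.   1.  -2.7] w 0.0086 | d [-0.0922  0.0526  0.0017] r [ 2.46  0.02 -0.14]
```

Call:
{"op": "step_arm", "data": {"targets": [{"dx":-0.03,"dy":0.017,"dz":0,"rx":0,"ry":0,"rz":0},{"dx":-0.055,"dy":0.031,"dz":0,"rx":0,"ry":0,"rz":0},{"dx":-0.08,"dy":0.0455,"dz":0.002,"rx":0,"ry":0,"rz":0},{"dx":-0.0922,"dy":0.0526,"dz":0.002,"rx":0,"ry":0,"rz":0},{"dx":-0.0922,"dy":0.0526,"dz":0.002,"rx":0,"ry":0,"rz":0}]}}

```text
time: 4.97
position: [0.5626, 0.0354, 0.1538]
tool_rot: [0.709, 0.705, 0.014, 0.015]
ft_force: [-0.8, -0.3, -2.1]
grip_width: 0.0078
```

```bash

python3 -c "
from h import *
c=snap('wrist','w7');s=snap('scene','s7')
heldrim(c,(255,140,470,222),np.array([.563,.0365]),.16)
go(.563,.0365,.155)
cv2.imwrite('pics/s7c.png',cv2.resize(s['img'][120:240,200:360],None,fx=5,fy=5))
"
```

```text
2972 slope deg x,y [-0.18 -0.13] centre-tcp [ 0.0484 -0.0018] R [0.0497] z at centre 0.158
t 5.08 pos [0.5617 0.037  0.1541] ft [ 0.7  0.3 -3. ] w 0.008 | d [-0.0005  0.0013 -0.0009] r [ 2.31 -0.01 -0.14]
```

View pics/w7.png

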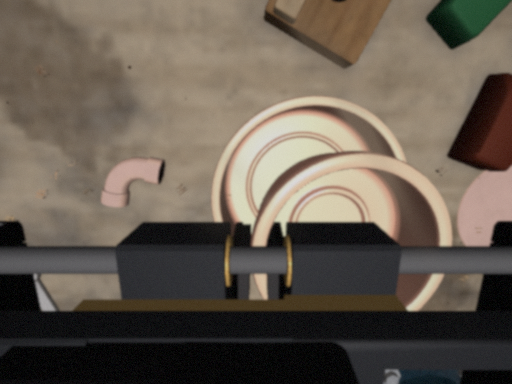

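View pics/s7c.png

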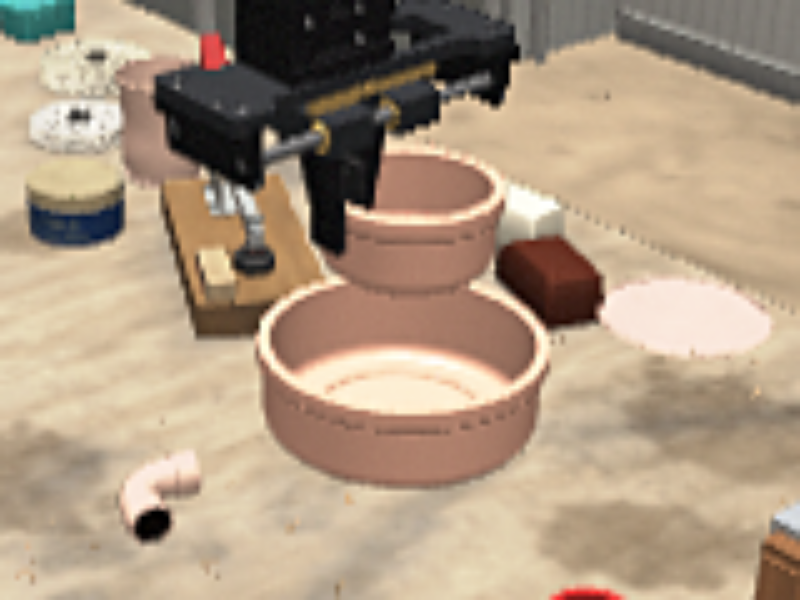

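```bash

python3 -c "
from h import *
c=pickle.load(open('w7.pkl','rb'))
W=cloud(c)[:222,205:420].reshape(-1,3); W=W[np.isfinite(W[:,0])]
q=W[abs(W[:,2]-.0575)<.004]; q=q[np.hypot(q[:,0]-.611,q[:,1]-.036)<.09]
print(len(q),circ(q[:,:2]),q[:,2].mean(), circ(q[:,:2],.082))
q=W[abs(W[:,2]-.045)<.006]; q=q[np.hypot(q[:,0]-.611,q[:,1]-.036)<.09]
print(len(q),circ(q[:,:2],.078))
go(.563,.0366,.048)
"
```

```text
3022 (array([0.611002  , 0.03694411, 0.08095276]), np.float64(0.002005271561202805)) 0.0583817655216826 (array([0.61138991, 0.03568867]), np.float64(0.00202361157441822))
341 (array([0.61164633, 0.03604234]), np.float64(0.00016752729505798886))
t 5.08 pos [0.5617 0.037  0.1541] ft [ 0.7  0.3 -3. ] w 0.008 | d [-0.0004 -0.003   0.106 ] r [ 2.31 -0.01 -0.14]
```

Call:
{"op": "step_arm", "data": {"targets": [{"dx":-0.0004,"dy":0.0005,"dz":0.015,"rx":0,"ry":0,"rz":0},{"dx":-0.0004,"dy":-0.0003,"dz":0.04,"rx":0,"ry":0,"rz":0},{"dx":-0.0004,"dy":-0.0013,"dz":0.065,"rx":0,"ry":0,"rz":0},{"dx":-0.0004,"dy":-0.0021,"dz":0.085,"rx":0,"ry":0,"rz":0},{"dx":-0.0004,"dy":-0.0024,"dz":0.092,"rx":0,"ry":0,"rz":0}]}}

```text
time: 5.7
position: [0.5613, 0.0376, 0.0601]
tool_rot: [0.707, 0.707, 0.013, 0.013]
ft_force: [0.3, 0.8, -2.7]
grip_width: 0.0087
```

```bash

python3 -c "
from h import *
c=snap('wrist','w8');s=snap('side','d8')
go(.563,.0366,.0485)
cv2.imwrite('pics/d8c.png',cv2.resize(s['img'][140:240,180:300],None,fx=5,fy=5))
"
```

```text
t 5.8 pos [0.5621 0.0372 0.061 ] ft [ 0.5  0.9 -1.9] w 0.0085 | d [-0.0006  0.0004  0.0125] r [ 2.17 -0.03 -0.1 ]
```

View pics/w8.png

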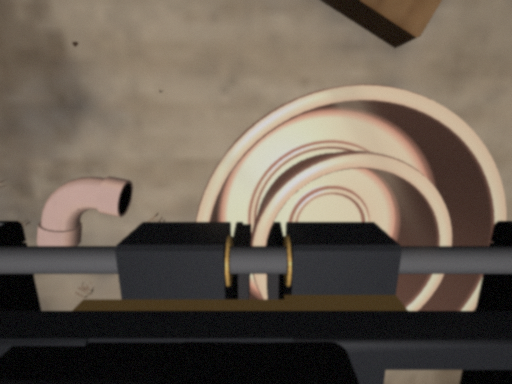

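View pics/d8c.png

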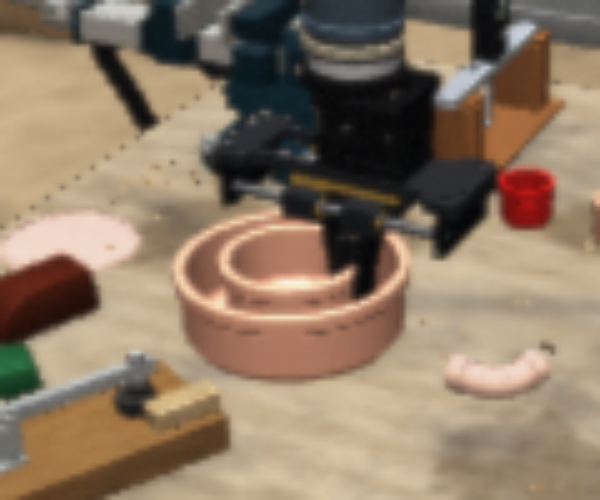

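```bash
cat >>h.py <<'E'
def conc(n,zm,zl=.0585,box=(190,80,510,222),zs=None):
    c=pickle.load(open(n+'.pkl','rb')); a,b,e,f=box
    W=cloud(c)[b:f,a:e].reshape(-1,3); W=W[np.isfinite(W[:,0])]
    rr=np.hypot(W[:,0]-.6116,W[:,1]-.036)
    for nm,z,lo,hi,r in (("L",zl,.072,.092,.082),("M",zm,.038,.062,.05))+((("S",zs,.012,.03,.0208),) if zs else ()):
        q=W[(abs(W[:,2]-z)<.004)&(rr>lo)&(rr<hi)]
        A=np.c_[q[:,:2]-[.6116,.036],np.ones(len(q))]; s=np.linalg.lstsq(A,q[:,2],rcond=None)[0]
        q2=q[q[:,2]>q[:,2].mean()-.002]
        print(nm,len(q),"z",np.median(q[:,2]).round(4),"slope",np.degrees(s[:2]).round(2),"free",circ(q2[:,:2])[0].round(4),"fixed",circ(q2[:,:2],r)[0].round(4))
E
python3 -c "
from h import *
conc('w8',.0645)
"
```

```text
L 7560 z 0.0585 slope [-0.13  0.31] free [0.6111 0.0369 0.0811] fixed [0.611  0.0358]
M 3772 z 0.0639 slope [-0.4  -0.03] free [0.6097 0.0369 0.0499] fixed [0.6097 0.0368]
```

Call:
{"op": "step_arm", "data": {"targets": [{"dx":-0.0007,"dy":0.0008,"dz":0.003,"rx":0,"ry":0,"rz":0},{"dx":-0.0007,"dy":0.0008,"dz":0.006,"rx":0,"ry":0,"rz":0},{"dx":-0.0007,"dy":0.0005,"dz":0.009,"rx":0,"ry":0,"rz":0},{"dx":-0.0007,"dy":0.0005,"dz":0.012,"rx":0,"ry":0,"rz":0},{"dx":-0.0007,"dy":0.0005,"dz":0.0125,"rx":0,"ry":0,"rz":0}]}}

```text
time: 6.42
position: [0.5629, 0.0365, 0.0484]
tool_rot: [0.708, 0.706, 0.014, 0.013]
ft_force: [-0.7, -0.2, -0.8]
grip_width: 0.0084
```

```bash

python3 -c "
from h import *
c=snap('wrist','w9')
conc('w9',.0525)
go(.563,.0366,.0485)
"
```

```text
L 8165 z 0.0585 slope [-0.26  0.65] free [0.6106 0.0382 0.08  ] fixed [0.6108 0.0357]
M 3858 z 0.0526 slope [0.05 0.08] free [0.6112 0.0361 0.0497] fixed [0.6112 0.0357]
t 6.47 pos [0.563  0.0365 0.0485] ft [-0.4 -0.1 -1.4] w 0.0085 | d [ 0.0001  0.     -0.    ] r [ 2.16 -0.03 -0.1 ]
```

Call:
{"op": "step_arm", "data": {"targets": [{"dx":0,"dy":0,"dz":0,"rx":0,"ry":0,"rz":0},{"dx":0,"dy":0,"dz":0,"rx":0,"ry":0,"rz":0},{"dx":0,"dy":0,"dz":0,"rx":0,"ry":0,"rz":0},{"dx":0,"dy":0,"dz":0,"rx":0,"ry":0,"rz":0},{"dx":0,"dy":0,"dz":0,"rx":0,"ry":0,"rz":0}], "gripper": 0.2}}

```text
time: 7.1
position: [0.563, 0.0365, 0.0485]
tool_rot: [0.708, 0.706, 0.014, 0.013]
ft_force: [0.2, -0.2, 0.8]
grip_width: 0.0176
```

```bash

python3 -c "
from h import *
go(.563,.0366,.12)
"
```

```text
t 7.1 pos [0.563  0.0365 0.0485] ft [ 0.2 -0.2  0.8] w 0.0176 | d [ 0.0001  0.0027 -0.0714] r [ 2.17 -0.03 -0.1 ]
```

Call:
{"op": "step_arm", "data": {"targets": [{"dx":0,"dy":0.0005,"dz":-0.015,"rx":0,"ry":0,"rz":0},{"dx":0,"dy":0.0015,"dz":-0.04,"rx":0,"ry":0,"rz":0},{"dx":0,"dy":0.003,"dz":-0.08,"rx":0.7,"ry":0,"rz":0},{"dx":-0.015,"dy":0.026,"dz":-0.135,"rx":1.4,"ry":0,"rz":0},{"dx":-0.0365,"dy":0.056,"dz":-0.19,"rx":2.17,"ry":0,"rz":-0.1}], "gripper": 0.75}}

```text
time: 7.72
position: [0.6099, 0.0013, 0.2404]
tool_rot: [0.707, 0.708, 0.0, -0.0]
ft_force: [0.8, -0.2, -0.0]
grip_width: 0.0589
```

```bash

python3 -c "
from h import *
snap('side','d10');c=snap('wrist','w10');c=snap('wrist','w10')
conc('w10',.0525,box=(150,40,400,222))
go(.442,-.24,.242,90)
"
```

```text
L 3435 z 0.0586 slope [-0.  0.] free [0.6117 0.0363 0.0814] fixed [0.6117 0.0362]
M 1957 z 0.0526 slope [ 0.08 -0.01] free [0.6121 0.0354 0.0497] fixed [0.6121 0.0354]
t 7.88 pos [ 6.137e-01 -4.000e-04  2.423e-01] ft [ 0.2  1.4 -0.1] w 0.064 | d [-0.2398 -0.1714 -0.0012] r [  0.42   0.56 -90.07]
```

View pics/w10.png

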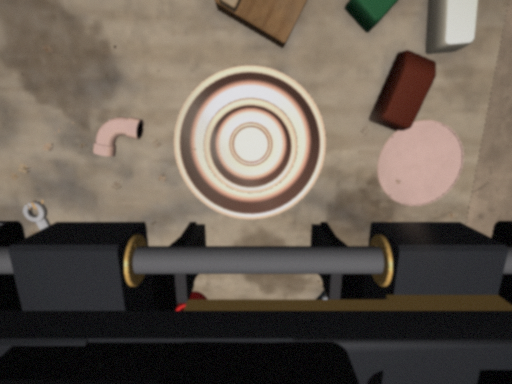

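```bash
python3 - <<'E'
from h import *
A=[]
for n in ["scene","side"]:
    W=cloud(pickle.load(open(f"c_{n}.pkl","rb"))).reshape(-1,3); A.append(W[np.isfinite(W[:,0])])
A=np.vstack(A)
q=A[(A[:,0]>.15)&(A[:,0]<.75)&(A[:,1]>-.5)&(A[:,1]<-.05)&(A[:,2]<.35)]
H={}
for x,y,z in q:
    k=(int(np.floor(x/.03)),int(np.floor(y/.03))); H[k]=max(H.get(k,0),z)
R=range(-16,0)
print("mm; cols y:",[j*30 for j in R])
for i in range(5,25): print(i*30,[int(1000*H.get((i,j),-.001)) for j in R])
E
```

```text
mm; cols y: [-480, -450, -420, -390, -360, -330, -300, -270, -240, -210, -180, -150, -120, -90, -60, -30]
150 [-1, -1, 110, 128, 75, 0, 128, 127, 2, 3, 3, 3, 2, 2, 3, -1]
180 [-1, -1, 128, 128, -1, 69, 69, 128, 3, 3, 3, 3, 3, 3, 2, -1]
210 [-1, -1, 128, 127, 30, 137, 127, 129, 3, 3, 3, 2, 3, 3, 2, -1]
240 [-1, -1, 85, 129, 128, 151, 129, 127, 3, 3, 3, 2, 2, 4, 1, -1]
270 [1, 11, 2, 87, 130, 128, 130, 3, 2, 3, 2, 3, 2, 2, 3, -1]
300 [2, 2, 3, 4, 1, 3, 3, 3, 4, 3, 3, 3, 9, 9, 11, -1]
330 [3, 3, 4, 2, 3, 2, 4, 5, 6, 9, 8, 9, 8, 8, 4, -1]
360 [4, 3, 3, 2, 3, 4, 2, 3, 8, 9, 9, 3, 3, 2, 1, -1]
390 [2, 2, 3, 4, 4, 2, 4, 2, 3, 39, 3, 2, 2, 3, 2, -1]
420 [4, 2, 4, 36, 35, 38, 2, 2, 40, 42, 43, 4, 2, 3, 2, -1]
450 [2, 0, 31, 36, 36, 14, 4, 0, 42, 41, 42, 3, 2, 4, 3, -1]
480 [4, 2, 2, 4, 4, 4, 2, 3, 37, 40, 3, 3, 2, 6, 3, -1]
510 [4, 3, 3, 3, 3, 3, 2, 6, 40, 40, 40, 4, 5, 2, 2, -1]
540 [5, 3, 2, 2, 3, 3, 5, 0, 38, 43, 4, 3, 3, 3, 3, -1]
570 [3, 79, 83, 10, 12, 13, 11, 81, 82, 3, 4, 2, 2, 2, 0, -1]
600 [1, 86, 87, 86, 155, 156, 88, 87, 89, 3, 2, 2, 0, 0, 55, -1]
630 [0, 83, 80, 81, 142, 120, 9, 81, 80, 4, 5, 0, 0, 0, 0, -1]
660 [0, 1, 0, 0, 0, 3, 114, 113, 113, 3, 4, 0, 0, 0, 0, -1]
690 [2, 1, 0, 3, 2, 27, 125, 126, 130, 31, 21, 2, 0, 0, 0, -1]
720 [3, 3, 4, 28, 15, 30, 128, 129, 130, 35, 21, 2, 0, 0, 0, -1]
```

Call:
{"op": "step_arm", "data": {"targets": [{"dx":-0.04,"dy":-0.03,"dz":0,"rx":0,"ry":0,"rz":0},{"dx":-0.09,"dy":-0.066,"dz":0,"rx":0,"ry":0,"rz":0},{"dx":-0.14,"dy":-0.103,"dz":0,"rx":0,"ry":0,"rz":0},{"dx":-0.19,"dy":-0.14,"dz":0,"rx":0.2,"ry":0.3,"rz":0},{"dx":-0.234,"dy":-0.172,"dz":0,"rx":0.4,"ry":0.5,"rz":0}], "gripper": 0.7}}

```text
time: 8.5
position: [0.4387, -0.2341, 0.2399]
tool_rot: [0.708, 0.707, 0.004, -0.003]
ft_force: [0.1, -0.3, -0.1]
grip_width: 0.0606
```

```bash

python3 -c "
from h import *
c=snap('wrist','w11');c=snap('wrist','w11');c=snap('wrist','w11')
go(.442,-.234,.242,0)
W=cloud(c)[60:222].reshape(-1,3); W=W[np.isfinite(W[:,0])]
q=W[(abs(W[:,2]-.0385)<.003)&(np.hypot(W[:,0]-.442,W[:,1]+.198)<.032)]
print(len(q),circ(q[:,:2]),circ(q[:,:2],.0208),q[:,2].mean())
"
```

```text
t 8.65 pos [ 0.4392 -0.2349  0.24  ] ft [-0.6  0.4 -0.5] w 0.0611 | d [ 0.0009  0.0028 -0.002 ] r [ 0.1  -0.54 -0.35]
435 (array([ 0.44181108, -0.19855152,  0.02071399]), np.float64(0.0011375802980927651)) (array([ 0.44181082, -0.19855464]), np.float64(0.0011380707702294247)) 0.038626861529963245
```

View pics/w11.png

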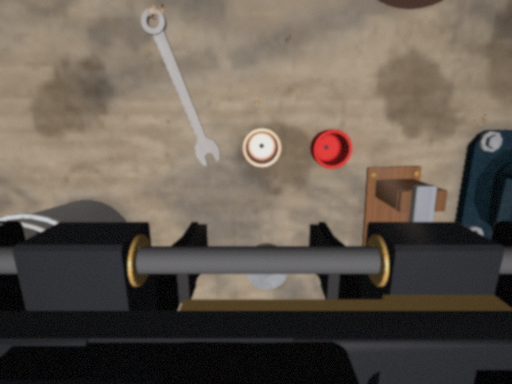

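```bash

python3 -c "
from h import *
go(.443,-.1985,.032,0)
"
```

```text
t 8.65 pos [ 0.4392 -0.2349  0.24  ] ft [-0.6  0.4 -0.5] w 0.0611 | d [0.0344 0.0033 0.2083] r [ 0.1  -0.54 -0.35]
```

Call:
{"op": "step_arm", "data": {"targets": [{"dx":0.018,"dy":0.003,"dz":0.03,"rx":0,"ry":-0.3,"rz":-0.2},{"dx":0.035,"dy":0.003,"dz":0.07,"rx":0.1,"ry":-0.5,"rz":-0.3},{"dx":0.035,"dy":0.003,"dz":0.1,"rx":0.1,"ry":-0.5,"rz":-0.3},{"dx":0.035,"dy":0.003,"dz":0.12,"rx":0.1,"ry":-0.5,"rz":-0.3},{"dx":0.035,"dy":0.003,"dz":0.13,"rx":0.1,"ry":-0.5,"rz":-0.3}]}}

```text
time: 9.28
position: [0.442, -0.1963, 0.109]
tool_rot: [0.707, 0.707, 0.0, -0.002]
ft_force: [0.4, -0.1, 0.6]
grip_width: 0.0608
```

```bash

python3 -c "
from h import *
snap('wrist','w12')
go(.443,-.1985,.032,0)
"
```

```text
t 9.32 pos [ 0.4419 -0.1965  0.1085] ft [-0.5 -0.3 -0.5] w 0.0608 | d [-0.0022  0.0014  0.0765] r [-0.17 -0.19  0.04]
```

View pics/w12.png

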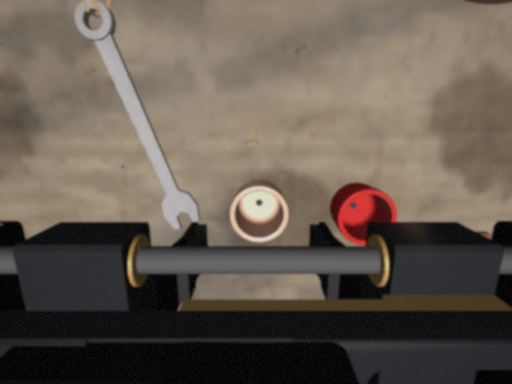

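Call:
{"op": "step_arm", "data": {"targets": [{"dx":-0.002,"dy":0.001,"dz":0.025,"rx":0,"ry":0,"rz":0},{"dx":-0.002,"dy":0.001,"dz":0.05,"rx":-0.1,"ry":-0.1,"rz":0},{"dx":-0.002,"dy":0.001,"dz":0.068,"rx":-0.1,"ry":-0.1,"rz":0},{"dx":-0.002,"dy":0.001,"dz":0.0765,"rx":-0.1,"ry":-0.1,"rz":0},{"dx":-0.002,"dy":0.001,"dz":0.0765,"rx":-0.1,"ry":-0.1,"rz":0}]}}

```text
time: 9.95
position: [0.4428, -0.198, 0.0321]
tool_rot: [0.707, 0.707, 0.0, -0.001]
ft_force: [0.5, 0.5, 0.3]
grip_width: 0.061
```

Call:
{"op": "step_arm", "data": {"targets": [{"dx":0,"dy":0,"dz":0,"rx":0,"ry":0,"rz":0},{"dx":0,"dy":0,"dz":0,"rx":0,"ry":0,"rz":0},{"dx":0,"dy":0,"dz":0,"rx":0,"ry":0,"rz":0},{"dx":0,"dy":0,"dz":0,"rx":0,"ry":0,"rz":0},{"dx":0,"dy":0,"dz":0,"rx":0,"ry":0,"rz":0}], "gripper": 0, "force": 20}}

```text
time: 10.58
position: [0.4431, -0.1982, 0.0327]
tool_rot: [0.707, 0.707, 0.0, -0.001]
ft_force: [-0.7, 0.3, 5.2]
grip_width: 0.0459
```

```bash

python3 -c "
from h import *
c=snap('wrist','w13')
go(.443,-.1985,.032,0)
"
```

```text
t 10.62 pos [ 0.4431 -0.1982  0.0327] ft [ 0.1 -0.4  6.7] w 0.0457 | d [-0.0003 -0.0001  0.0007] r [-0.03 -0.07  0.06]
```

View pics/w13.png

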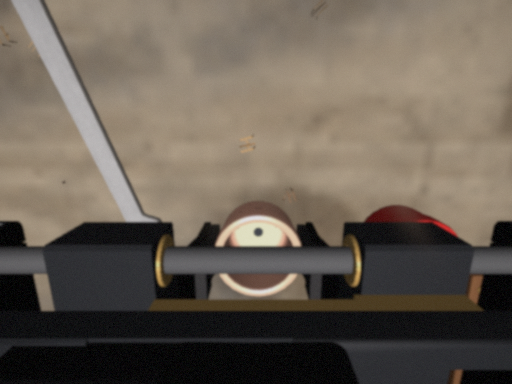

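Call:
{"op": "step_arm", "data": {"targets": [{"dx":0,"dy":0,"dz":-0.01,"rx":0,"ry":0,"rz":0},{"dx":0,"dy":0,"dz":-0.035,"rx":0,"ry":0,"rz":0},{"dx":0,"dy":0,"dz":-0.07,"rx":0,"ry":0,"rz":0},{"dx":0,"dy":0,"dz":-0.105,"rx":0,"ry":0,"rz":0},{"dx":0,"dy":0,"dz":-0.12,"rx":0,"ry":0,"rz":0}]}}

```text
time: 11.25
position: [0.4437, -0.1987, 0.1549]
tool_rot: [0.707, 0.707, 0.0, 0.001]
ft_force: [0.1, 0.3, -1.5]
grip_width: 0.0453
```

```bash

python3 -c "
from h import *
c=snap('side','d14');c=snap('wrist','w14')
go(.6133,.036,.15,0)
"
```

```text
t 11.35 pos [ 0.4439 -0.1989  0.1547] ft [-0.8  0.1 -1.9] w 0.0455 | d [0.2347 0.1696 0.0048] r [0.16 0.08 0.06]
```

View pics/w14.png

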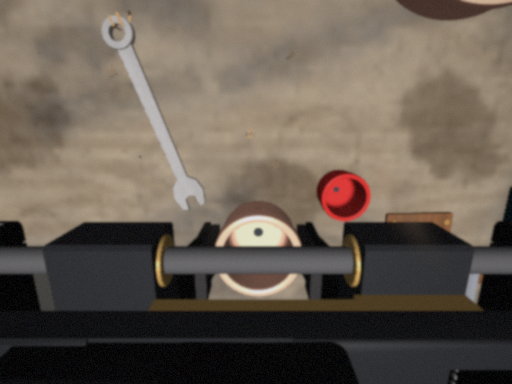

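Held steady (the mark stays at 258,231, as before the lift). Next I carry it over the nest.

Call:
{"op": "step_arm", "data": {"targets": [{"dx":0.015,"dy":0.011,"dz":0,"rx":0,"ry":0,"rz":0},{"dx":0.045,"dy":0.033,"dz":0,"rx":0,"ry":0,"rz":0},{"dx":0.08,"dy":0.058,"dz":0,"rx":0,"ry":0,"rz":0},{"dx":0.115,"dy":0.083,"dz":0,"rx":0,"ry":0,"rz":0},{"dx":0.15,"dy":0.108,"dz":0,"rx":0,"ry":0,"rz":0}]}}

```text
time: 11.98
position: [0.5517, -0.0475, 0.1537]
tool_rot: [0.707, 0.707, -0.0, 0.001]
ft_force: [-0.2, 0.8, -0.9]
grip_width: 0.0455
```

```bash

python3 -c "
from h import *
go(.6133,.036,.14,0)
"
```

```text
t 11.97 pos [ 0.5517 -0.0475  0.1537] ft [-0.2  0.8 -0.9] w 0.0455 | d [0.0834 0.0617 0.0136] r [0.04 0.05 0.05]
```

Call:
{"op": "step_arm", "data": {"targets": [{"dx":0.035,"dy":0.026,"dz":0,"rx":0,"ry":0,"rz":0},{"dx":0.06,"dy":0.045,"dz":0.005,"rx":0,"ry":0,"rz":0},{"dx":0.077,"dy":0.057,"dz":0.01,"rx":0,"ry":0,"rz":0},{"dx":0.0834,"dy":0.0617,"dz":0.0136,"rx":0,"ry":0,"rz":0},{"dx":0.0834,"dy":0.0617,"dz":0.0136,"rx":0,"ry":0,"rz":0}]}}

```text
time: 12.6
position: [0.6125, 0.0358, 0.1392]
tool_rot: [0.707, 0.707, -0.001, -0.0]
ft_force: [-0.4, 0.1, -0.8]
grip_width: 0.0454
```

```bash

python3 -c "
from h import *
from rig import telemetry
c=snap('wrist','w15');c=snap('wrist','w15')
go(.6133,.036,.14,0)
s=snap('scene','s15')
go(.6133,.036,.14,0)
conc('w15',.0525,box=(100,60,450,215))
cv2.imwrite('pics/s15c.png',cv2.resize(s['img'][120:240,200:360],None,fx=5,fy=5))
"
```

```text
t 12.7 pos [0.6126 0.0351 0.1398] ft [-0.2  1.4 -0.7] w 0.0459 | d [ 0.0009  0.0007 -0.0002] r [-0.03  0.07  0.01]
t 12.75 pos [0.6128 0.035  0.1401] ft [-0.1 -0.3 -1.1] w 0.0454 | d [0.001  0.0005 0.0001] r [ 0.    0.07 -0.01]
L 3878 z 0.0586 slope [0.01 0.12] free [0.6117 0.0369 0.0811] fixed [0.6117 0.0359]
M 2151 z 0.0526 slope [0.02 0.17] free [0.6122 0.0362 0.0495] fixed [0.6122 0.0355]
```

View pics/w15.png

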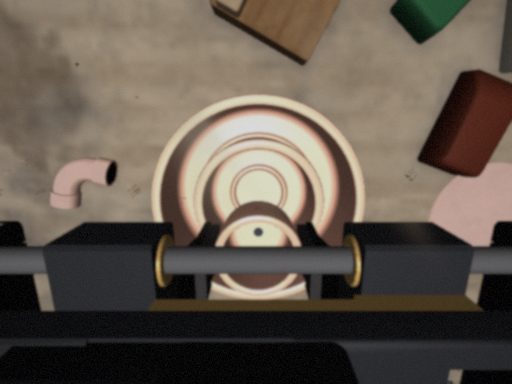

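View pics/s15c.png

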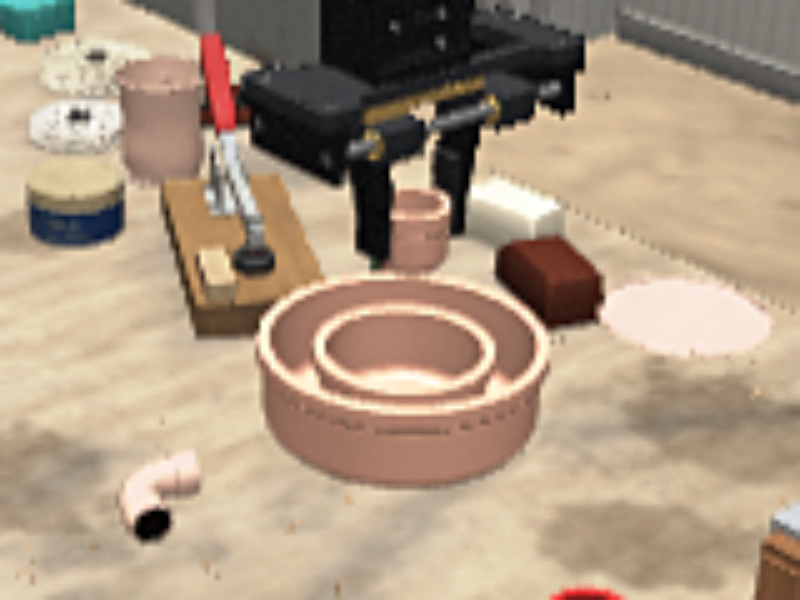

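```bash

python3 -c "
from h import *
for n,t in (('w14',(.4438,-.1988)),('w15',(.6126,.0352))):
    c=pickle.load(open(n+'.pkl','rb')); W=cloud(c)
    g=cv2.cvtColor(c['img'],cv2.COLOR_BGR2GRAY)[222:242,245:272]
    ys,xs=np.where(g<90); print(n,len(xs),xs.mean()+245,ys.mean()+222)
    p=W[(ys+222),(xs+245)]; m=np.nanmedian(p,0); print(m.round(4),(m[:2]-t).round(4))
"
```

```text
w14 28 257.7857142857143 231.5
[ 0.4441 -0.199   0.1268] [ 0.0003 -0.0002]
w15 31 257.9032258064516 231.5483870967742
[0.6123 0.0353 0.1104] [-0.0003  0.0001]
```

```bash

python3 -c "
from h import *
go(.6126,.0356,.05,0)
"
```

```text
t 12.75 pos [0.6128 0.035  0.1401] ft [-0.1 -0.3 -1.1] w 0.0454 | d [ 0.0007 -0.0002  0.0901] r [ 0.    0.07 -0.01]
```

Call:
{"op": "step_arm", "data": {"targets": [{"dx":0.0006,"dy":-0.0002,"dz":0.02,"rx":0,"ry":0,"rz":0},{"dx":0.0006,"dy":-0.0002,"dz":0.045,"rx":0,"ry":0,"rz":0},{"dx":0.0006,"dy":-0.0002,"dz":0.07,"rx":0,"ry":0,"rz":0},{"dx":0.0006,"dy":-0.0002,"dz":0.085,"rx":0,"ry":0,"rz":0},{"dx":0.0006,"dy":-0.0002,"dz":0.09,"rx":0,"ry":0,"rz":0}]}}

```text
time: 13.38
position: [0.6121, 0.035, 0.0495]
tool_rot: [0.707, 0.707, -0.001, -0.0]
ft_force: [-0.7, 0.1, -1.0]
grip_width: 0.0455
```

```bash

python3 -c "
from h import *
c=snap('wrist','w16');c=snap('wrist','w16')
go(.6126,.0356,.0405,0)
conc('w16',.0525,box=(60,60,460,222))
c=pickle.load(open('w16.pkl','rb')); W=cloud(c)
g=cv2.cvtColor(c['img'],cv2.COLOR_BGR2GRAY)[222:242,245:272]
ys,xs=np.where(g<90); p=W[(ys+222),(xs+245)]; m=np.nanmedian(p,0); print(m.round(4))
"
```

```text
t 13.47 pos [0.6126 0.0352 0.05  ] ft [-0.1  0.3 -0.3] w 0.0459 | d [0.0004 0.     0.0095] r [-0.01  0.07 -0.03]
L 8968 z 0.0586 slope [0.01 0.26] free [0.6118 0.0374 0.0807] fixed [0.6118 0.0358]
M 3920 z 0.0526 slope [-0.03 -0.13] free [0.6123 0.0363 0.0495] fixed [0.6123 0.0358]
[0.612  0.0352 0.0201]
```

View pics/w16.png

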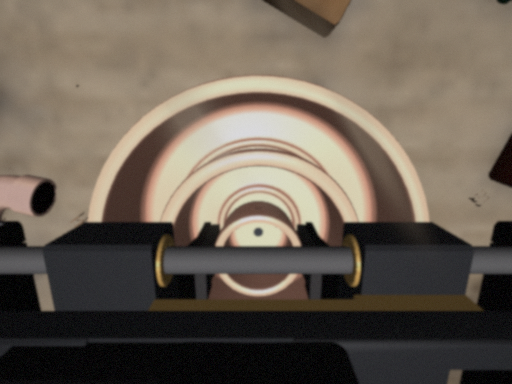

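Mark and medium rim agree within 0.5 mm. Lowering gently onto the seat.

Call:
{"op": "step_arm", "data": {"targets": [{"dx":0.0005,"dy":0,"dz":0.003,"rx":0,"ry":0,"rz":0},{"dx":0.0005,"dy":0,"dz":0.006,"rx":0,"ry":0,"rz":0},{"dx":0.0005,"dy":0,"dz":0.008,"rx":0,"ry":0,"rz":0},{"dx":0.0005,"dy":0,"dz":0.0095,"rx":0,"ry":0,"rz":0},{"dx":0.0005,"dy":0,"dz":0.0095,"rx":0,"ry":0,"rz":0}]}}

```text
time: 14.1
position: [0.6126, 0.0357, 0.0408]
tool_rot: [0.707, 0.707, -0.0, 0.0]
ft_force: [-0.8, 0.3, 1.5]
grip_width: 0.0456
```

```bash

python3 -c "
from h import *
c=snap('wrist','w17')
go(.6126,.0356,.0405,0)
conc('w17',.0525,box=(60,60,460,222))
"
```

```text
t 14.15 pos [0.6126 0.0357 0.0408] ft [-0.1  1.   1.5] w 0.0459 | d [-0.0001 -0.      0.0003] r [ 0.    0.07 -0.03]
L 9894 z 0.0586 slope [-0.    0.27] free [0.6118 0.0374 0.0807] fixed [0.6118 0.0358]
M 4126 z 0.0526 slope [ 0.   -0.25] free [0.6123 0.0362 0.0497] fixed [0.6123 0.0358]
```

Call:
{"op": "step_arm", "data": {"targets": [{"dx":0,"dy":0,"dz":0,"rx":0,"ry":0,"rz":0},{"dx":0,"dy":0,"dz":0,"rx":0,"ry":0,"rz":0},{"dx":0,"dy":0,"dz":0,"rx":0,"ry":0,"rz":0},{"dx":0,"dy":0,"dz":0,"rx":0,"ry":0,"rz":0},{"dx":0,"dy":0,"dz":0,"rx":0,"ry":0,"rz":0}], "gripper": 0.61}}

```text
time: 14.78
position: [0.6126, 0.0357, 0.0408]
tool_rot: [0.707, 0.707, -0.0, 0.0]
ft_force: [0.5, -0.4, -0.1]
grip_width: 0.0534
```

Call:
{"op": "step_arm", "data": {"targets": [{"dx":0,"dy":0,"dz":-0.012,"rx":0,"ry":0,"rz":0},{"dx":0,"dy":0,"dz":-0.04,"rx":0,"ry":0,"rz":0},{"dx":0,"dy":0,"dz":-0.09,"rx":0,"ry":0,"rz":0},{"dx":-0.015,"dy":0,"dz":-0.15,"rx":0,"ry":0,"rz":0},{"dx":-0.036,"dy":0,"dz":-0.2,"rx":0,"ry":0,"rz":0}]}}

```text
time: 15.4
position: [0.6128, 0.0, 0.2442]
tool_rot: [0.707, 0.707, 0.0, 0.002]
ft_force: [-0.3, 0.2, -0.5]
grip_width: 0.0532
```

```bash

python3 -c "
from h import *
c=snap('wrist','w18');c=snap('wrist','w18');c=snap('wrist','w18')
go(.617,-.30,.25,0)
conc('w18',.0525,box=(150,40,400,222),zs=.0465)
W=cloud(c);g=cv2.cvtColor(c['img'],cv2.COLOR_BGR2GRAY)[125:165,230:275]
ys,xs=np.where(g<90);print(len(xs),xs.mean()+230,ys.mean()+125,W[125:165,230:275][ys,xs].mean(0).round(4))
cv2.imwrite('pics/w18c.png',cv2.resize(c['img'][50:230,150:350],None,fx=4,fy=4,interpolation=cv2.INTER_CUBIC))
"
```

```text
t 15.55 pos [ 0.6147 -0.0013  0.2454] ft [-0.4  0.4 -0.9] w 0.053 | d [-0.2987  0.0029 -0.0037] r [ 0.51  0.17 -0.11]
L 3384 z 0.0586 slope [-0.01 -0.  ] free [0.6116 0.0362 0.0814] fixed [0.6116 0.0361]
M 1939 z 0.0526 slope [ 0.04 -0.  ] free [0.6121 0.0354 0.0498] fixed [0.6121 0.0354]
S 442 z 0.0467 slope [0.12 0.05] free [0.6118 0.0353 0.0207] fixed [0.6118 0.0353]
4 243.0 156.5 [0.6012 0.0203 0.0246]
```

View pics/w18c.png

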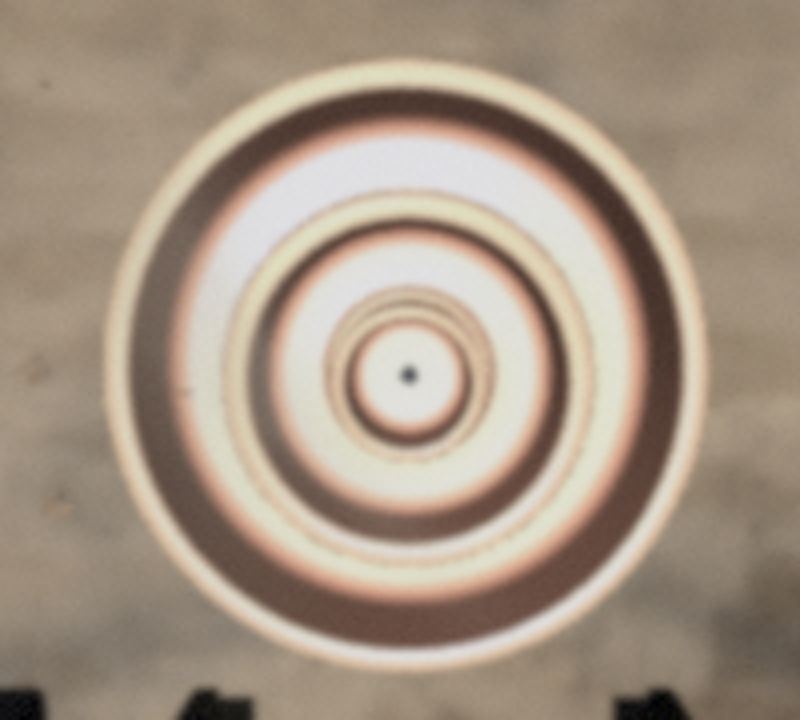

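Call:
{"op": "step_arm", "data": {"targets": [{"dx":-0.02,"dy":0,"dz":-0.01,"rx":0,"ry":0,"rz":-10},{"dx":-0.05,"dy":0,"dz":-0.02,"rx":0,"ry":0,"rz":-20},{"dx":-0.085,"dy":-0.01,"dz":-0.025,"rx":0.2,"ry":0,"rz":-30},{"dx":-0.12,"dy":-0.02,"dz":-0.025,"rx":0.4,"ry":0,"rz":-40},{"dx":-0.155,"dy":-0.03,"dz":-0.025,"rx":0.5,"ry":0.2,"rz":-50}]}}

```text
time: 16.18
position: [0.5829, -0.1561, 0.2691]
tool_rot: [0.34, 0.94, -0.001, -0.001]
ft_force: [-0.1, 0.0, 0.0]
grip_width: 0.0529
```

```bash

python3 -c "
from h import *
go(.58,-.33,.27,90)
"
```

```text
t 16.18 pos [ 0.5829 -0.1561  0.2691] ft [-0.1  0.   0. ] w 0.0529 | d [-0.109  -0.1356 -0.0006] r [ -0.15  -0.14 -39.74]
```

Call:
{"op": "step_arm", "data": {"targets": [{"dx":-0.03,"dy":-0.036,"dz":0,"rx":0,"ry":0,"rz":-10},{"dx":-0.06,"dy":-0.074,"dz":0,"rx":0,"ry":0,"rz":-20},{"dx":-0.085,"dy":-0.106,"dz":0,"rx":0,"ry":0,"rz":-30},{"dx":-0.102,"dy":-0.127,"dz":0,"rx":0,"ry":0,"rz":-38},{"dx":-0.109,"dy":-0.1356,"dz":0,"rx":-0.1,"ry":-0.1,"rz":-39.7}]}}

```text
time: 16.8
position: [0.5791, -0.331, 0.2674]
tool_rot: [0.0, 1.0, 0.001, -0.002]
ft_force: [-0.6, 0.4, -0.2]
grip_width: 0.0528
```

```bash

python3 -c "
from h import *
c=snap('wrist','w19');c=snap('wrist','w19');c=snap('wrist','w19')
go(.58,-.33,.27,90)
W=cloud(c).reshape(-1,3); W=W[np.isfinite(W[:,0])]
g=W[(abs(W[:,0]-.617)<.04)&(abs(W[:,1]+.33)<.13)]
for lo,hi in ((.078,.0865),(.1,.16),(.145,.152),(.152,.17)):
    s=g[(g[:,2]>lo)&(g[:,2]<hi)]
    if len(s): print(lo,len(s),np.median(s[:,2]).round(4),cv2.minAreaRect((s[:,:2]*1000).astype(np.float32)),s.min(0).round(3),s.max(0).round(3))
"
```

```text
t 16.95 pos [ 0.5793 -0.3296  0.2678] ft [0.2 0.  0.1] w 0.053 | d [-0.0007 -0.0004 -0.0022] r [ 0.1  -0.19 -0.12]
0.078 2863 0.0828 ((618.741455078125, -334.551025390625), (49.986717224121094, 195.47616577148438), 1.480653166770935) [ 0.592 -0.432  0.078] [ 0.646 -0.237  0.086]
0.1 1288 0.148 ((616.6361694335938, -334.78314208984375), (23.75882911682129, 35.85521697998047), 0.31832900643348694) [ 0.605 -0.353  0.1  ] [ 0.629 -0.317  0.157]
0.145 751 0.1488 ((617.1292724609375, -334.57659912109375), (35.33342361450195, 22.55134391784668), 89.91594696044922) [ 0.606 -0.352  0.145] [ 0.628 -0.317  0.152]
0.152 72 0.1549 ((619.02099609375, -334.46209716796875), (7.598391056060791, 8.441939353942871), 89.83822631835938) [ 0.615 -0.338  0.152] [ 0.623 -0.331  0.157]
```

View pics/w19.png

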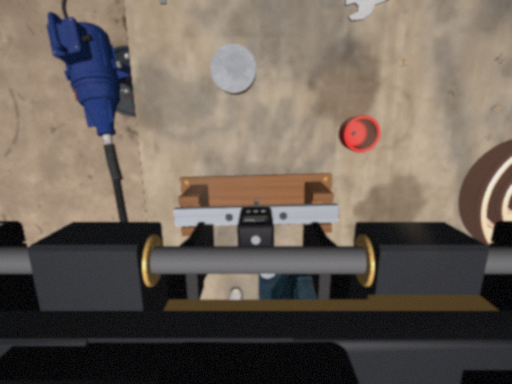

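```bash

python3 -c "
from h import *
for n in ('w19','c_scene'):
    c=pickle.load(open(n+'.pkl','rb'))
    W=cloud(c)
    hsv=cv2.cvtColor(c['img'],cv2.COLOR_BGR2HSV)
    m=(hsv[...,1]<60)&(abs(W[...,0]-.617)<.03)&(abs(W[...,1]+.334)<.12)&(W[...,2]>.079)&(W[...,2]<.087)
    p=W[m]; 
    # centre line per y bin
    ys=np.arange(-.43,-.235,.01); C=[]
    for y in ys:
        s=p[abs(p[:,1]-y)<.006]
        if len(s)>8: C.append((y,s[:,0].min(),s[:,0].max(),len(s)))
    C=np.array(C); 
    print(n,m.sum(),p[:,1].min(),p[:,1].max()); print(C.round(4).tolist())
    k=np.polyfit(C[:,0],C[:,1:3].mean(1),1); print('slope deg',np.degrees(k[0]),'x at -.3345',np.polyval(k,-.3345)); print(cv2.minAreaRect((p[:,:2]*1000).astype(np.float32)))
"
```

```text
w19 2331 -0.4322777415994737 -0.23703501203672953
[[-0.43, 0.6101, 0.6316, 122.0], [-0.42, 0.6098, 0.6317, 181.0], [-0.41, 0.6095, 0.632, 182.0], [-0.4, 0.6094, 0.6283, 149.0], [-0.39, 0.6092, 0.6305, 162.0], [-0.38, 0.6089, 0.6306, 184.0], [-0.37, 0.6087, 0.6306, 182.0], [-0.36, 0.6086, 0.631, 171.0], [-0.35, 0.6085, 0.6218, 24.0], [-0.32, 0.6076, 0.6221, 26.0], [-0.31, 0.6075, 0.6297, 173.0], [-0.3, 0.6073, 0.6283, 179.0], [-0.29, 0.6072, 0.6283, 182.0], [-0.28, 0.6068, 0.6285, 183.0], [-0.27, 0.6067, 0.6286, 182.0], [-0.26, 0.6064, 0.627, 178.0], [-0.25, 0.6062, 0.6272, 180.0], [-0.24, 0.6061, 0.6276, 130.0]]
slope deg -1.2188145707786322 x at -.3345 0.6183199221597028
((618.4671630859375, -334.5580749511719), (23.597820281982422, 195.4766845703125), 1.4826133251190186)
c_scene 551 -0.432474279683139 -0.23767713137704136
[[-0.43, 0.6093, 0.6318, 35.0], [-0.42, 0.6088, 0.636, 48.0], [-0.41, 0.6092, 0.6299, 46.0], [-0.4, 0.6079, 0.6291, 44.0], [-0.39, 0.6076, 0.6297, 44.0], [-0.38, 0.608, 0.6302, 42.0], [-0.37, 0.6074, 0.6302, 42.0], [-0.36, 0.6067, 0.6289, 40.0], [-0.35, 0.6053, 0.6279, 31.0], [-0.34, 0.6053, 0.6099, 18.0], [-0.33, 0.605, 0.6088, 16.0], [-0.32, 0.605, 0.6099, 13.0], [-0.31, 0.6053, 0.6286, 26.0], [-0.3, 0.6046, 0.6286, 35.0], [-0.29, 0.6052, 0.6268, 32.0], [-0.28, 0.6046, 0.6252, 32.0], [-0.27, 0.6036, 0.6269, 32.0], [-0.26, 0.6054, 0.6321, 32.0], [-0.25, 0.6025, 0.6307, 31.0], [-0.24, 0.6025, 0.6253, 21.0]]
slope deg -1.7075468528212687 x at -.3345 0.6161371202522741
((619.5897216796875, -335.1139831542969), (29.057628631591797, 194.8079833984375), 1.6053963899612427)
```

```bash

python3 -c "
from h import *
go(.6184,-.3346,.2,91.3)
"
```

```text
t 16.95 pos [ 0.5793 -0.3296  0.2678] ft [0.2 0.  0.1] w 0.053 | d [-0.0394 -0.005   0.0677] r [ 0.1  -0.19 -1.42]
```

Call:
{"op": "step_arm", "data": {"targets": [{"dx":-0.018,"dy":-0.002,"dz":0.01,"rx":0,"ry":0,"rz":-0.7},{"dx":-0.033,"dy":-0.005,"dz":0.03,"rx":0.1,"ry":-0.2,"rz":-1.4},{"dx":-0.0394,"dy":-0.005,"dz":0.05,"rx":0.1,"ry":-0.2,"rz":-1.4},{"dx":-0.0394,"dy":-0.005,"dz":0.065,"rx":0.1,"ry":-0.2,"rz":-1.4},{"dx":-0.0394,"dy":-0.005,"dz":0.068,"rx":0.1,"ry":-0.2,"rz":-1.4}]}}

```text
time: 17.58
position: [0.6175, -0.3335, 0.1975]
tool_rot: [-0.011, 1.0, 0.001, -0.002]
ft_force: [-0.7, -0.3, 0.1]
grip_width: 0.0528
```

```bash

python3 -c "
from h import *
c=snap('wrist','w20');s=snap('scene','s20')
go(.6184,-.3346,.117,91.3)
cv2.imwrite('pics/s20c.png',cv2.resize(s['img'][150:300,310:470],None,fx=4,fy=4))
"
```

```text
t 17.68 pos [ 0.6181 -0.3343  0.1993] ft [ 0.7  0.1 -1.2] w 0.0529 | d [-0.0004 -0.0003  0.0823] r [ 0.04 -0.03 -0.03]
```

View pics/w20.png

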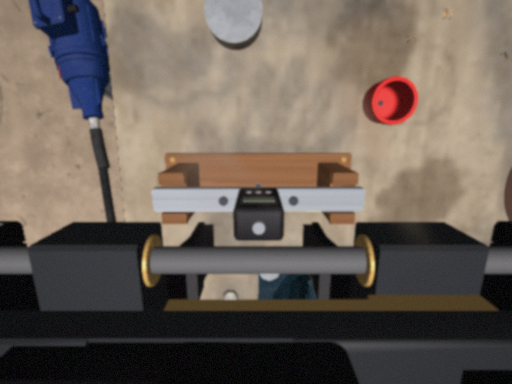

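View pics/s20c.png

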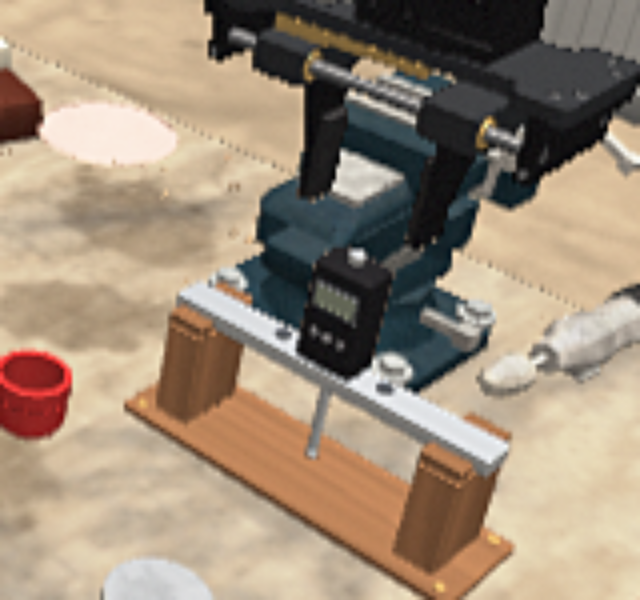

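Call:
{"op": "step_arm", "data": {"targets": [{"dx":-0.0004,"dy":-0.0003,"dz":0.025,"rx":0,"ry":0,"rz":0},{"dx":-0.0004,"dy":-0.0003,"dz":0.05,"rx":0,"ry":0,"rz":0},{"dx":-0.0004,"dy":-0.0003,"dz":0.07,"rx":0,"ry":0,"rz":0},{"dx":-0.0004,"dy":-0.0003,"dz":0.0823,"rx":0,"ry":0,"rz":0},{"dx":-0.0004,"dy":-0.0003,"dz":0.0823,"rx":0,"ry":0,"rz":0}]}}

```text
time: 18.3
position: [0.6181, -0.3345, 0.1162]
tool_rot: [-0.011, 1.0, 0.001, -0.001]
ft_force: [-0.6, 0.5, 0.2]
grip_width: 0.053
```

Call:
{"op": "step_arm", "data": {"targets": [{"dx":0,"dy":0,"dz":0,"rx":0,"ry":0,"rz":0},{"dx":0,"dy":0,"dz":0,"rx":0,"ry":0,"rz":0},{"dx":0,"dy":0,"dz":0,"rx":0,"ry":0,"rz":0},{"dx":0,"dy":0,"dz":0,"rx":0,"ry":0,"rz":0},{"dx":0,"dy":0,"dz":0,"rx":0,"ry":0,"rz":0}], "gripper": 0, "force": 35}}

```text
time: 18.92
position: [0.6184, -0.3342, 0.1171]
tool_rot: [-0.011, 1.0, 0.001, -0.0]
ft_force: [-1.1, 2.5, 4.1]
grip_width: 0.0358
```

```bash

python3 -c "
from h import *
c=snap('wrist','w21')
go(.6184,-.3346,.117,91.3)
"
```

```text
t 18.98 pos [ 0.6185 -0.3342  0.1171] ft [0.  2.5 5.2] w 0.0359 | d [ 0.0001 -0.0004  0.0001] r [ 0.07 -0.04 -0.03]
```

View pics/w21.png

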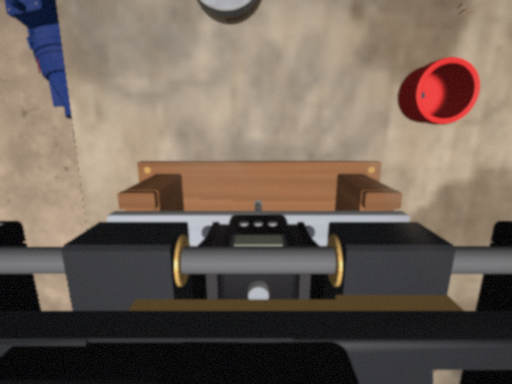

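Call:
{"op": "step_arm", "data": {"targets": [{"dx":0,"dy":0,"dz":-0.008,"rx":0,"ry":0,"rz":0},{"dx":0,"dy":0,"dz":-0.022,"rx":0,"ry":0,"rz":0},{"dx":0,"dy":0,"dz":-0.045,"rx":0,"ry":0,"rz":0},{"dx":0,"dy":0,"dz":-0.07,"rx":0,"ry":0,"rz":0},{"dx":0,"dy":0,"dz":-0.085,"rx":0,"ry":0,"rz":0}]}}

```text
time: 19.6
position: [0.6189, -0.335, 0.204]
tool_rot: [-0.011, 1.0, -0.0, 0.0]
ft_force: [0.5, 0.7, -2.4]
grip_width: 0.0357
```

```bash

python3 -c "
from h import *
c=snap('scene','s22');c=snap('wrist','w22')
go(.612,.0355,.2,91.3)
s=pickle.load(open('s22.pkl','rb'));cv2.imwrite('pics/s22c.png',cv2.resize(s['img'][130:290,310:470],None,fx=4,fy=4))
"
```

```text
t 19.7 pos [ 0.6195 -0.3352  0.2046] ft [ 0.7 -0.9 -2.3] w 0.036 | d [-0.0007  0.3708  0.004 ] r [-0.1   0.16 -0.03]
```

View pics/s22c.png

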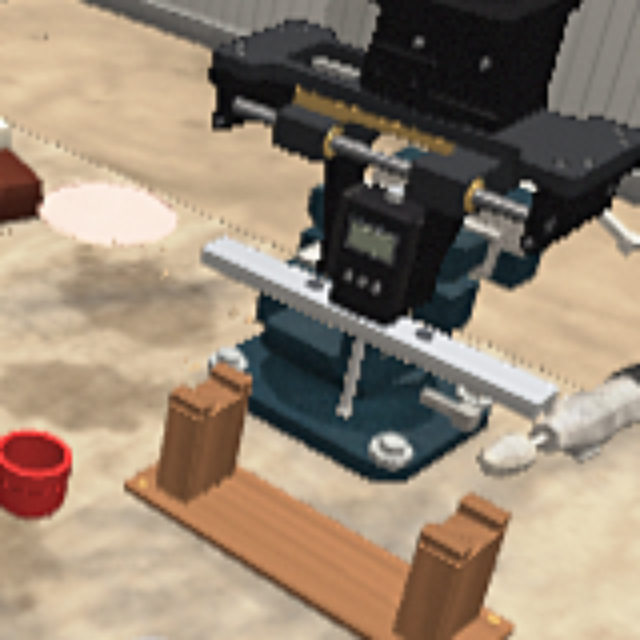

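View pics/w22.png

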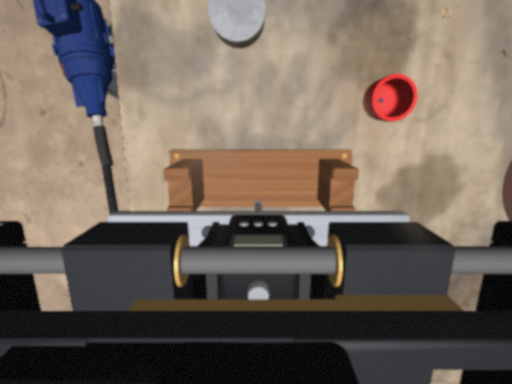

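```bash

python3 -c "
from h import *
c=pickle.load(open('w22.pkl','rb')); W=cloud(c)
for v in range(200,214): print(v,[tuple((W[v,u]*1000).round(0).astype(int)) for u in (256,257,258,259,260)])
w=c['img'][190:225,235:280]; cv2.imwrite('pics/w22c.png',cv2.resize(w,None,fx=14,fy=14,interpolation=cv2.INTER_NEAREST))
s=pickle.load(open('s22.pkl','rb')); W=cloud(s).reshape(-1,3)
for z in np.arange(.098,.16,.004):
    q=W[(abs(W[:,0]-.619)<.02)&(abs(W[:,1]+.335)<.015)&(abs(W[:,2]-z)<.002)]
    if len(q): print(round(z,3),len(q),q.mean(0).round(4))
# bar level in wrist/scene
q=W[(abs(W[:,0]-.619)<.04)&(abs(W[:,1]+.335)<.11)&(W[:,2]>.164)&(W[:,2]<.178)&(abs(W[:,1]+.335)>.03)]
A=np.c_[q[:,:2]-[.619,-.335],np.ones(len(q))]; k=np.linalg.lstsq(A,q[:,2],rcond=None)[0]; print(len(q),np.degrees(k[:2]),k[2],q.min(0),q.max(0))
"
```

```text
200 [(np.int64(645), np.int64(-339), np.int64(8)), (np.int64(618), np.int64(-338), np.int64(106)), (np.int64(617), np.int64(-337), np.int64(107)), (np.int64(645), np.int64(-335), np.int64(7)), (np.int64(645), np.int64(-334), np.int64(8))]
201 [(np.int64(618), np.int64(-338), np.int64(109)), (np.int64(618), np.int64(-337), np.int64(109)), (np.int64(618), np.int64(-337), np.int64(109)), (np.int64(618), np.int64(-336), np.int64(108)), (np.int64(618), np.int64(-335), np.int64(107))]
202 [(np.int64(618), np.int64(-338), np.int64(110)), (np.int64(618), np.int64(-337), np.int64(110)), (np.int64(618), np.int64(-337), np.int64(112)), (np.int64(618), np.int64(-336), np.int64(110)), (np.int64(618), np.int64(-335), np.int64(110))]
203 [(np.int64(618), np.int64(-338), np.int64(113)), (np.int64(618), np.int64(-337), np.int64(114)), (np.int64(618), np.int64(-337), np.int64(115)), (np.int64(618), np.int64(-336), np.int64(114)), (np.int64(619), np.int64(-335), np.int64(111))]
204 [(np.int64(618), np.int64(-338), np.int64(117)), (np.int64(618), np.int64(-337), np.int64(117)), (np.int64(618), np.int64(
[... 2365 characters left out ...]
4(167))]
0.102 2 [ 0.6175 -0.3363  0.1032]
0.106 7 [ 0.6177 -0.3372  0.1065]
0.11 3 [ 0.6175 -0.3372  0.1104]
0.114 5 [ 0.6175 -0.3365  0.1137]
0.118 5 [ 0.618  -0.3367  0.1178]
0.122 3 [ 0.6169 -0.3374  0.1222]
0.126 6 [ 0.6165 -0.3369  0.126 ]
0.13 5 [ 0.6173 -0.3379  0.1303]
0.134 5 [ 0.6174 -0.3365  0.1337]
0.138 4 [ 0.6162 -0.3368  0.1382]
0.142 6 [ 0.6182 -0.3371  0.1418]
0.146 3 [ 0.6153 -0.3371  0.1468]
0.15 4 [ 0.6166 -0.3371  0.149 ]
0.154 2 [ 0.6158 -0.3374  0.1526]
0.158 10 [ 0.6085 -0.3342  0.1594]
482 [6.65771655 0.10075451] 0.1690590286915037 [ 0.60493351 -0.43435171  0.16403589] [ 0.63234628 -0.23893209  0.1739422 ]<string>:4: RuntimeWarning: invalid value encountered in cast
```

View pics/w22c.png

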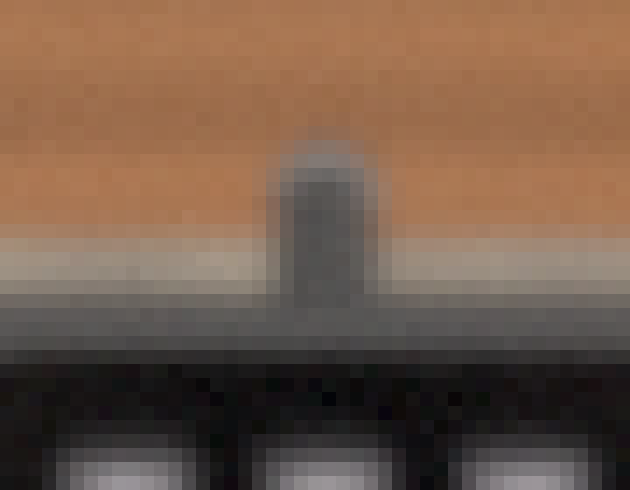

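Call:
{"op": "step_arm", "data": {"targets": [{"dx":0,"dy":0.02,"dz":0,"rx":0,"ry":0,"rz":0},{"dx":0,"dy":0.06,"dz":0,"rx":0,"ry":0,"rz":0},{"dx":0,"dy":0.105,"dz":0,"rx":0,"ry":0,"rz":0},{"dx":0,"dy":0.15,"dz":0,"rx":-0.1,"ry":0.1,"rz":0},{"dx":0,"dy":0.195,"dz":0,"rx":-0.1,"ry":0.1,"rz":0}]}}

```text
time: 20.32
position: [0.6138, -0.1371, 0.2029]
tool_rot: [-0.011, 1.0, 0.001, -0.001]
ft_force: [0.4, 0.5, -2.5]
grip_width: 0.0357
```

```bash

python3 -c "
from h import *
go(.6124,.0356,.2,91.3)
"
```

```text
t 20.32 pos [ 0.6138 -0.1371  0.2029] ft [ 0.4  0.5 -2.5] w 0.0357 | d [-0.0025  0.1727  0.0033] r [ 0.11 -0.1  -0.01]
```

Call:
{"op": "step_arm", "data": {"targets": [{"dx":-0.0005,"dy":0.04,"dz":0,"rx":0,"ry":0,"rz":0},{"dx":-0.001,"dy":0.09,"dz":0,"rx":0,"ry":0,"rz":0},{"dx":-0.002,"dy":0.135,"dz":0.001,"rx":0.1,"ry":-0.1,"rz":0},{"dx":-0.0025,"dy":0.162,"dz":0.002,"rx":0.1,"ry":-0.1,"rz":0},{"dx":-0.0025,"dy":0.1727,"dz":0.003,"rx":0.1,"ry":-0.1,"rz":0}]}}

```text
time: 20.95
position: [0.6107, 0.0385, 0.1992]
tool_rot: [-0.013, 1.0, 0.001, -0.001]
ft_force: [0.1, 0.6, -3.6]
grip_width: 0.0358
```

Call:
{"op": "step_arm", "data": {"targets": [{"dx":0,"dy":0,"dz":0,"rx":0,"ry":0,"rz":0},{"dx":0,"dy":0,"dz":0,"rx":0,"ry":0,"rz":0},{"dx":0,"dy":0,"dz":0,"rx":0,"ry":0,"rz":0},{"dx":0,"dy":0,"dz":0,"rx":0,"ry":0,"rz":0},{"dx":0,"dy":0,"dz":0,"rx":0,"ry":0,"rz":0}]}}

```text
time: 21.58
position: [0.6108, 0.0379, 0.1993]
tool_rot: [-0.012, 1.0, 0.0, -0.001]
ft_force: [-0.7, 0.3, -2.3]
grip_width: 0.036
```

```bash

python3 -c "
from h import *
go(.6124,.0356,.2,91.3)
for n,f in (('scene','s24'),('side','d24'),('wrist','w24')): snap(n,f)
go(.6124,.0356,.2,91.3)
s=pickle.load(open('s24.pkl','rb'));cv2.imwrite('pics/s24c.png',cv2.resize(s['img'][110:230,200:360],None,fx=5,fy=5))
s=pickle.load(open('d24.pkl','rb'));cv2.imwrite('pics/d24c.png',cv2.resize(s['img'][120:230,170:310],None,fx=5,fy=5))
"
```

```text
t 21.57 pos [0.6108 0.0379 0.1993] ft [-0.7  0.3 -2.3] w 0.036 | d [-0.0016 -0.0023 -0.0007] r [ 0.06 -0.17  0.11]
t 21.73 pos [0.6107 0.0383 0.1992] ft [ 0.4  0.  -1.8] w 0.0358 | d [-0.0016 -0.0027 -0.0008] r [ 0.06 -0.17  0.14]
```

View pics/s24c.png

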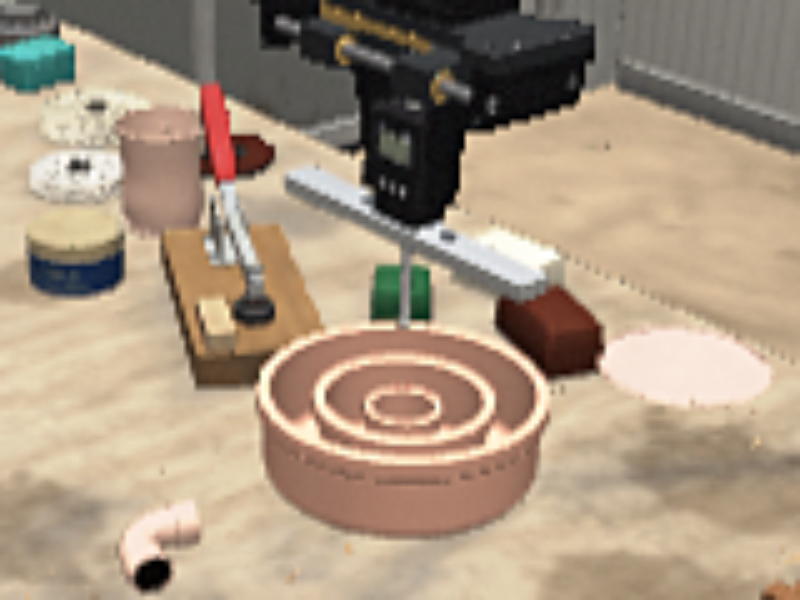

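View pics/d24c.png

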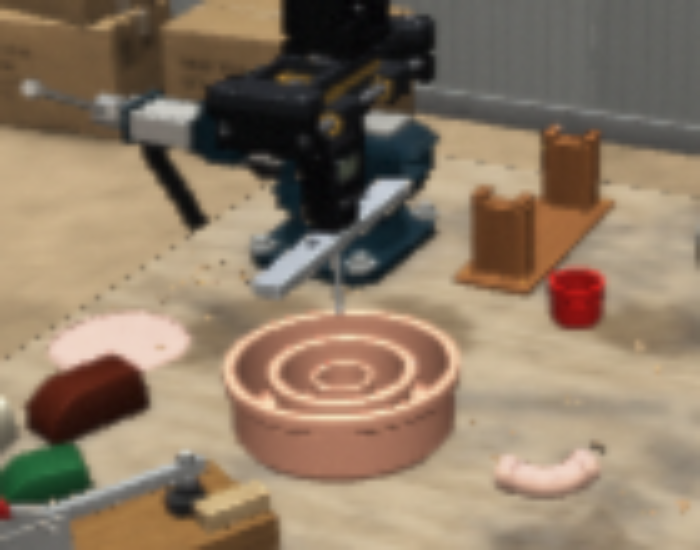

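View pics/w24.png

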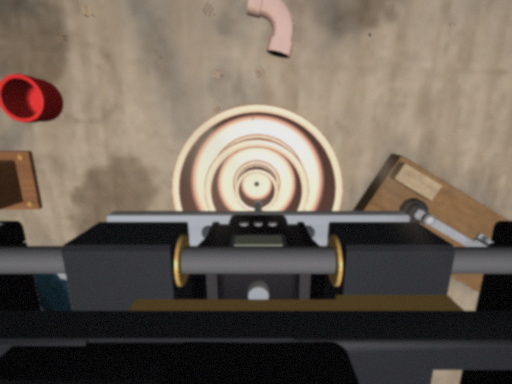

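```bash
cat > tip.py <<'E'
from h import *
import sys
def meas(n):
    c=pickle.load(open(n+'.pkl','rb')); W=cloud(c); g=cv2.cvtColor(c['img'],cv2.COLOR_BGR2GRAY)
    sub=g[150:209,235:280]; W2=W[150:209,235:280]
    m=(W2[...,2]<.03)&(np.hypot(W2[...,0]-.612,W2[...,1]-.036)<.008)&(sub<130)
    ys,xs=np.where(m); print('mark px',len(xs),(xs.mean()+235).round(2),(ys.mean()+150).round(2),W2[m].mean(0).round(4))
    W3=W[190:212,235:280]; m=(W3[...,2]>.045)&(W3[...,2]<.14)&(np.hypot(W3[...,0]-.611,W3[...,1]-.037)<.012)
    p=W3[m]; ys,xs=np.where(m); lo=p[p[:,2]<p[:,2].min()+.01]; print('spindle px col',xs.mean()+235,'surf',p.mean(0).round(4),'low',lo.mean(0).round(4),p[:,2].min().round(4))
    print('rim'); conc(n,.0525,box=(150,80,360,208),zs=.0465)
if __name__=='__main__': meas(sys.argv[1])
E
python3 tip.py w24
python3 - <<'E'
from h import *
for n in ('s24','d24'):
    c=pickle.load(open(''+n+'.pkl','rb')); W=cloud(c).reshape(-1,3)
    q=W[(np.hypot(W[:,0]-.611,W[:,1]-.038)<.015)&(W[:,2]>.095)&(W[:,2]<.15)]; print(n,len(q),q.mean(0).round(4),q[:,2].min())
    rr=np.hypot(W[:,0]-.612,W[:,1]-.036)
    q=W[(rr<.03)&(abs(W[:,2]-.047)<.004)]; print('small',circ(q[:,:2],.0208),q[:,2].mean(),len(q))
    q=W[(rr>.07)&(rr<.092)&(abs(W[:,2]-.059)<.004)]; print('large',circ(q[:,:2],.082),len(q))
c=pickle.load(open('w24.pkl','rb'));cv2.imwrite('pics/w24c.png',cv2.resize(c['img'][160:225,225:290],None,fx=10,fy=10,interpolation=cv2.INTER_NEAREST))
E
```

```text
mark px 6 256.0 183.5 [0.6123 0.0351 0.0113]
spindle px col 257.32894736842104 surf [0.6089 0.0367 0.1132] low [0.6089 0.0367 0.1043] 0.1001
rim
L 2521 z 0.0586 slope [-0.1  -0.02] free [0.6117 0.0359 0.0813] fixed [0.6126 0.0359]
M 1500 z 0.0526 slope [-0.12 -0.04] free [0.6122 0.035  0.0496] fixed [0.6127 0.035 ]
S 483 z 0.0466 slope [-0.24  0.25] free [0.6121 0.0351 0.0206] fixed [0.6121 0.0351]
s24 32 [0.6089 0.0353 0.1229] 0.09788583247254025
small (array([0.61036284, 0.03391191]), np.float64(0.0015767422607070737)) 0.04543923403497565 50
large (array([0.60954718, 0.03416037]), np.float64(0.0020869354574867163)) 302
d24 18 [0.6107 0.0411 0.1225] 0.10226571481751542
small (array([0.61279643, 0.03880453]), np.float64(0.0015679941949113332)) 0.04706914230172124 50
large (array([0.61134473, 0.04088315]), np.float64(0.002166846967371602)) 240
```

View pics/w24c.png

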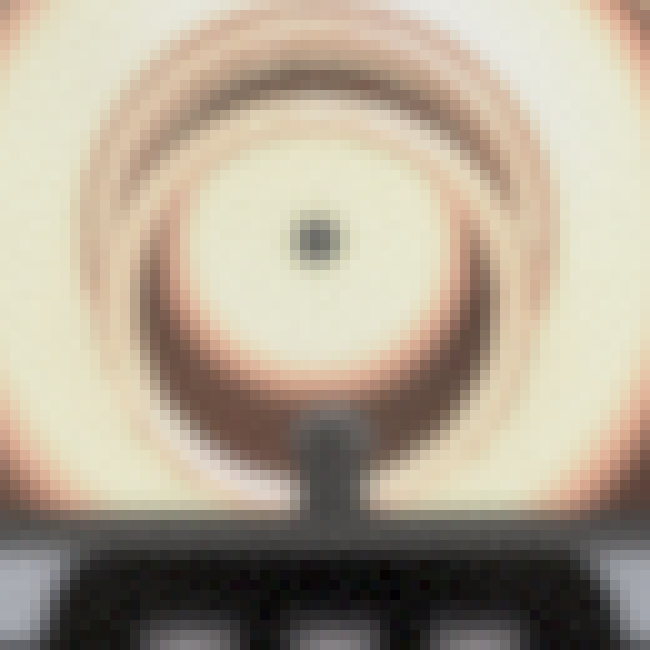

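```bash

python3 -c "
from h import *
go(.6121,.036,.125,91.3)
"
```

```text
t 21.73 pos [0.6107 0.0383 0.1992] ft [ 0.4  0.  -1.8] w 0.0358 | d [-0.0015 -0.0024  0.0742] r [ 0.06 -0.17  0.14]
```

Call:
{"op": "step_arm", "data": {"targets": [{"dx":-0.0015,"dy":-0.0024,"dz":0.005,"rx":0,"ry":-0.1,"rz":0.1},{"dx":-0.0015,"dy":-0.0024,"dz":0.03,"rx":0.05,"ry":-0.15,"rz":0.1},{"dx":-0.0015,"dy":-0.0024,"dz":0.055,"rx":0.05,"ry":-0.15,"rz":0.1},{"dx":-0.0015,"dy":-0.0024,"dz":0.07,"rx":0.05,"ry":-0.15,"rz":0.1},{"dx":-0.0015,"dy":-0.0024,"dz":0.0742,"rx":0.05,"ry":-0.15,"rz":0.1}]}}

```text
time: 22.35
position: [0.6116, 0.036, 0.1239]
tool_rot: [-0.012, 1.0, 0.0, -0.001]
ft_force: [-0.1, 0.3, -2.3]
grip_width: 0.0361
```

Call:
{"op": "step_arm", "data": {"targets": [{"dx":0,"dy":0,"dz":0,"rx":0,"ry":0,"rz":0},{"dx":0,"dy":0,"dz":0,"rx":0,"ry":0,"rz":0},{"dx":0,"dy":0,"dz":0,"rx":0,"ry":0,"rz":0},{"dx":0,"dy":0,"dz":0,"rx":0,"ry":0,"rz":0},{"dx":0,"dy":0,"dz":0,"rx":0,"ry":0,"rz":0}]}}

```text
time: 22.98
position: [0.6117, 0.036, 0.1242]
tool_rot: [-0.012, 1.0, 0.0, -0.001]
ft_force: [0.1, -0.1, -2.1]
grip_width: 0.0361
```

```bash

python3 -c "
from h import *
from rig import telemetry
F=[]
for n,f in (('scene','s25'),('side','d25'),('wrist','w25')): snap(n,f); F.append(telemetry.get_obs()['ft_force'][2])
print(np.round(F,2))
go(.6121,.036,.108,91.3)
s=pickle.load(open('s25.pkl','rb'));cv2.imwrite('pics/s25c.png',cv2.resize(s['img'][130:230,220:340],None,fx=6,fy=6))
s=pickle.load(open('d25.pkl','rb'));cv2.imwrite('pics/d25c.png',cv2.resize(s['img'][130:230,180:300],None,fx=6,fy=6))
c=pickle.load(open('w25.pkl','rb'));cv2.imwrite('pics/w25c.png',cv2.resize(c['img'][130:225,170:345],None,fx=4,fy=4))
"; python3 tip.py w25
```

```text
[-2.05 -2.46 -3.02]
t 23.12 pos [0.6116 0.036  0.124 ] ft [ 0.1  0.4 -3. ] w 0.0361 | d [-0.0006 -0.      0.016 ] r [ 0.02 -0.12  0.04]
mark px 22 258.23 200.45 [0.6103 0.0352 0.0209]
spindle px col 259.38461538461536 surf [0.6051 0.0358 0.066 ] low [0.6097 0.0346 0.049 ] 0.0451
rim
L 3459 z 0.0586 slope [-0.47 -0.12] free [0.6102 0.0358 0.0799] fixed [0.6126 0.0363]
M 2088 z 0.0526 slope [-0.15 -0.1 ] free [0.6121 0.0352 0.0496] fixed [0.6126 0.0352]
S 441 z 0.0466 slope [1.7  0.25] free [0.612  0.0352 0.0207] fixed [0.6121 0.0352]
```

View pics/s25c.png

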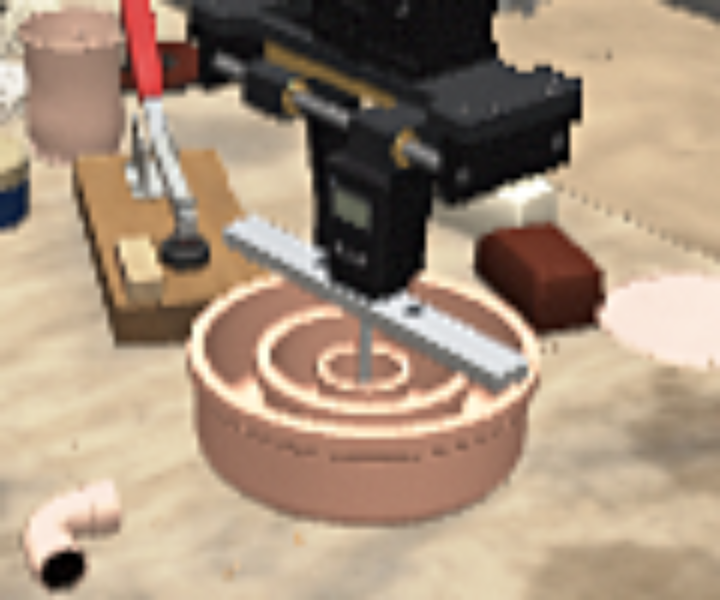

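View pics/d25c.png

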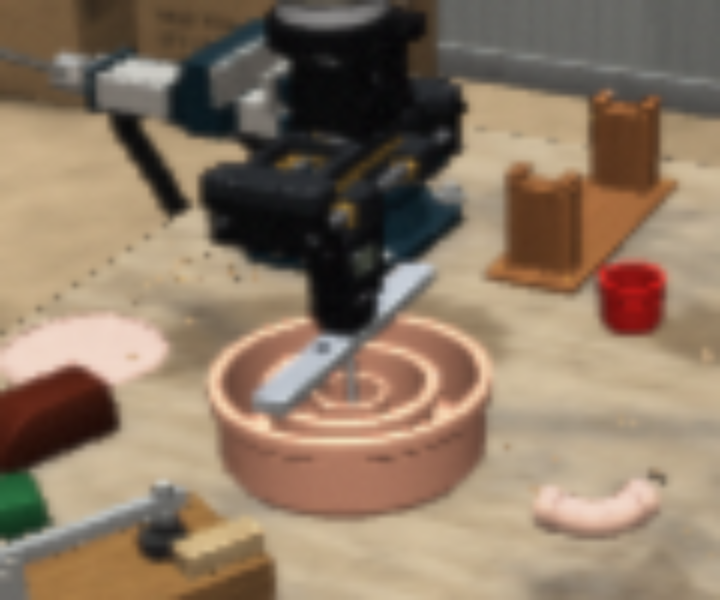

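View pics/w25c.png

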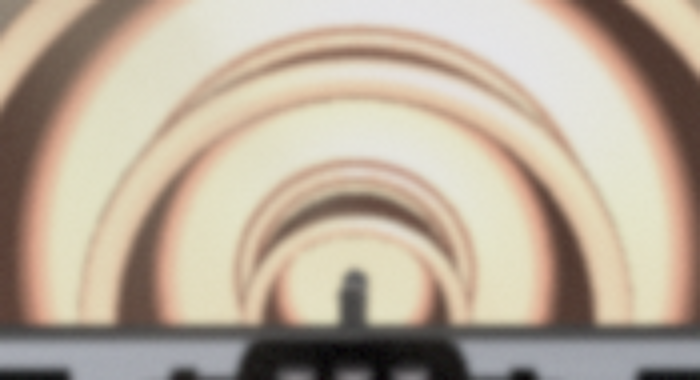

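```bash

python3 -c "
from h import *
c=pickle.load(open('w25.pkl','rb'));cv2.imwrite('pics/w25d.png',cv2.resize(c['img'][180:216,235:283],None,fx=15,fy=15,interpolation=cv2.INTER_CUBIC))
W=cloud(c)
for v in range(195,211): print(v,[int(1000*W[v,u,2]) if W[v,u,2]==W[v,u,2] else -1 for u in range(253,265)], (W[v,258]*1000).round(1))
"
```

```text
195 [9, 10, 11, 10, 10, 11, 11, 10, 11, 9, 10, 10] [607.9  35.   11.1]
196 [11, 10, 10, 10, 11, 10, 11, 10, 11, 11, 10, 11] [609.   35.   10.3]
197 [9, 10, 12, 11, 11, 11, 11, 11, 12, 11, 11, 11] [609.8  35.   11.1]
198 [12, 11, 9, 12, 10, 12, 11, 10, 10, 10, 10, 11] [610.2  35.   12.9]
199 [13, 10, 11, 10, 11, 9, 12, 11, 11, 10, 10, 11] [611.9  35.1   9.9]
200 [10, 9, 10, 11, 26, 24, 11, 10, 11, 10, 10, 11] [609.   35.   24.3]
201 [10, 11, 26, 26, 27, 27, 26, 25, 10, 11, 11, 10] [608.9  35.   27.8]
202 [11, 25, 28, 28, 29, 28, 28, 26, 11, 11, 10, 10] [609.5  35.   29. ]
203 [11, 25, 30, 31, 31, 31, 32, 29, 26, 12, 11, 10] [609.6  35.   31.5]
204 [10, 28, 32, 34, 36, 36, 35, 32, 27, 11, 11, 11] [609.   35.   36.6]
205 [9, 31, 36, 38, 39, 39, 37, 34, 28, 11, 10, 11] [609.2  35.   39.1]
206 [11, 36, 39, 41, 41, 40, 40, 38, 11, 9, 11, 11] [609.5  35.   40.9]
207 [9, 38, 42, 44, 44, 44, 43, 42, 9, 12, 11, 11] [609.2  35.   44.5]
208 [12, 42, 44, 46, 46, 47, 45, 44, 37, 10, 10, 10] [609.1  35.   47.6]
209 [10, 43, 48, 50, 50, 49, 49, 47, 42, 11, 12, 11] [609.3  35.   49.8]
210 [11, 47, 50, 51, 52, 52, 51, 50, 45, 10, 11, 10] [609.4  35.   52.1]
```

View pics/w25d.png

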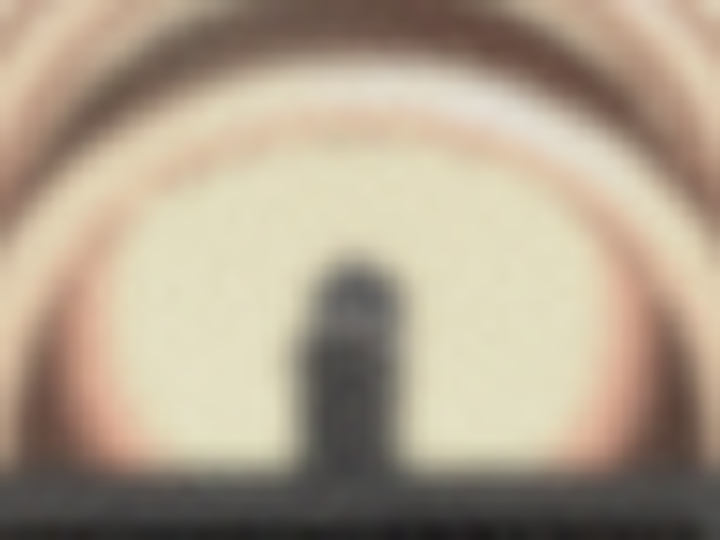

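Call:
{"op": "step_arm", "data": {"targets": [{"dx":-0.0005,"dy":0.0003,"dz":0.003,"rx":0,"ry":-0.1,"rz":0},{"dx":-0.0005,"dy":0.0003,"dz":0.007,"rx":0,"ry":-0.1,"rz":0},{"dx":-0.0005,"dy":0.0003,"dz":0.011,"rx":0,"ry":-0.1,"rz":0},{"dx":-0.0005,"dy":0.0003,"dz":0.014,"rx":0,"ry":-0.1,"rz":0},{"dx":-0.0005,"dy":0.0003,"dz":0.016,"rx":0,"ry":-0.1,"rz":0}]}}

```text
time: 23.75
position: [0.612, 0.0363, 0.1078]
tool_rot: [-0.012, 1.0, 0.0, -0.0]
ft_force: [-1.0, 0.2, -1.2]
grip_width: 0.0358
```

```bash

cat > st.py <<'E'
from h import *
from rig import telemetry,viewer
F=[]
for i in range(4): viewer.camera('wrist'); F.append(telemetry.get_obs()['ft_force'])
print(np.round(F,2).tolist(), telemetry.get_obs()['moment'].round(2))
go(.612,.0363,.105,91.3)
E
python3 st.py
```

```text
[[-1.28, -0.69, -1.45], [0.28, 0.52, -0.54], [-0.64, 0.04, -1.94], [-0.99, 0.43, -1.31]] [0.12 0.1  0.02]
t 23.95 pos [0.612  0.0363 0.108 ] ft [-1.   0.4 -1.3] w 0.0357 | d [-0.    -0.     0.003] r [ 0.02 -0.03  0.04]
```

Call:
{"op": "step_arm", "data": {"targets": [{"dx":0,"dy":0,"dz":0.0005,"rx":0,"ry":0,"rz":0},{"dx":0,"dy":0,"dz":0.001,"rx":0,"ry":0,"rz":0},{"dx":0,"dy":0,"dz":0.0015,"rx":0,"ry":0,"rz":0},{"dx":0,"dy":0,"dz":0.002,"rx":0,"ry":0,"rz":0},{"dx":0,"dy":0,"dz":0.0025,"rx":0,"ry":0,"rz":0}]}}

```text
time: 24.58
position: [0.612, 0.0363, 0.1055]
tool_rot: [-0.012, 1.0, 0.0, -0.0]
ft_force: [-0.8, -0.5, -1.0]
grip_width: 0.0355
```

```bash
python3 st.py
```

```text
[[-0.61, -0.16, 0.11], [-0.38, -0.08, -0.75], [0.29, 0.62, -0.41], [-0.62, -0.33, -1.11]] [0.14 0.08 0.05]
t 24.77 pos [0.612  0.0363 0.1055] ft [-0.6 -0.3 -1.1] w 0.0356 | d [-0.     -0.      0.0005] r [ 0.02 -0.03  0.04]
```

Call:
{"op": "step_arm", "data": {"targets": [{"dx":0,"dy":0,"dz":0.0003,"rx":0,"ry":0,"rz":0},{"dx":0,"dy":0,"dz":0.0006,"rx":0,"ry":0,"rz":0},{"dx":0,"dy":0,"dz":0.0008,"rx":0,"ry":0,"rz":0},{"dx":0,"dy":0,"dz":0.0008,"rx":0,"ry":0,"rz":0},{"dx":0,"dy":0,"dz":0.0008,"rx":0,"ry":0,"rz":0}]}}

```text
time: 25.4
position: [0.612, 0.0363, 0.1051]
tool_rot: [-0.012, 1.0, 0.0, -0.0]
ft_force: [-1.3, -0.8, 2.8]
grip_width: 0.0357
```

```bash
python3 st.py
```

```text
[[-1.17, -0.45, 4.0], [-0.62, 0.15, 3.21], [-1.12, -1.15, 4.51], [-1.63, -0.33, 5.26]] [0.27 0.38 0.03]
t 25.6 pos [0.612  0.0363 0.1051] ft [-1.6 -0.3  5.3] w 0.0358 | d [0.     0.     0.0001] r [ 0.02 -0.02  0.04]
```

```bash
python3 -c "
from h import *
for n,f in (('scene','s26'),('side','d26'),('wrist','w26')): snap(n,f)
s=pickle.load(open('s26.pkl','rb'));cv2.imwrite('pics/s26c.png',cv2.resize(s['img'][150:230,230:330],None,fx=8,fy=8,interpolation=cv2.INTER_CUBIC)[:600])
s=pickle.load(open('d26.pkl','rb'));cv2.imwrite('pics/d26c.png',cv2.resize(s['img'][150:220,200:280],None,fx=8,fy=8,interpolation=cv2.INTER_CUBIC))
for n in ('s26','d26','w26'):
    W=cloud(pickle.load(open(n+'.pkl','rb'))).reshape(-1,3)
    a=np.radians(91.3); u=np.array([np.cos(a),np.sin(a)]); v=np.array([u[1],-u[0]])
    d=W[:,:2]-[.612,.0363]; l=d@u; w=d@v
    q=(abs(w)<.008)&(abs(l)>.022)&(abs(l)<.1)&(W[:,2]>.064)&(W[:,2]<.078)
    for s in (1,-1):
        k=q&(l*s>0); print(n,s,k.sum(),W[k,2].mean() if k.any() else None)
    if q.any():
        A=np.c_[l[q],w[q],np.ones(q.sum())]; print(np.degrees(np.linalg.lstsq(A,W[q,2],rcond=None)[0][:2]), l[q].min(),l[q].max(),w[q].min(),w[q].max())
"; python3 st.py
```

```text
s26 1 51 0.07024027286925123
s26 -1 83 0.07014448504093919
[ 0.11954705 -1.4252341 ] -0.09962429774630513 0.09472711230965447 -0.007993301106567388 0.007960898957023937
d26 1 62 0.07272158878680257
d26 -1 36 0.07226290847429419
[2.52708753e-03 6.10139138e+00] -0.09503874654196248 0.09997265156776985 -0.007979150011258103 0.007693922936725006
w26 1 718 0.07122283849072285
w26 -1 714 0.07129120468040981
[-0.0444991   1.93293255] -0.09897712695751329 0.09619491839018784 -0.007999908904575408 0.007977163512912042
[[-3.87, -0.66, 4.17], [-2.39, -0.95, 4.24], [-3.13, -0.37, 5.59], [-1.26, -0.51, 5.69]] [ 0.34  0.39 -0.  ]
t 25.95 pos [0.6121 0.0363 0.1051] ft [-1.3 -0.5  5.7] w 0.0358 | d [0.0001 0.     0.0001] r [ 0.02 -0.02  0.04]
```

View pics/s26c.png

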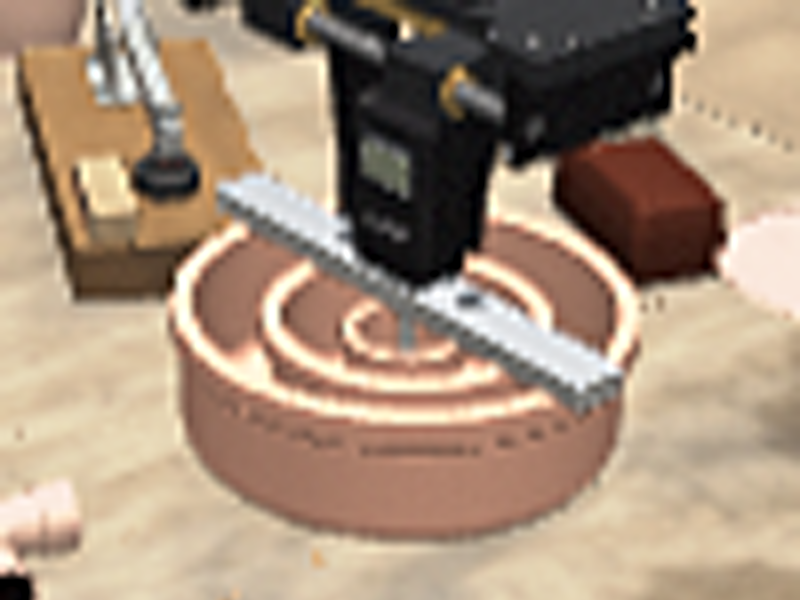

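View pics/d26c.png

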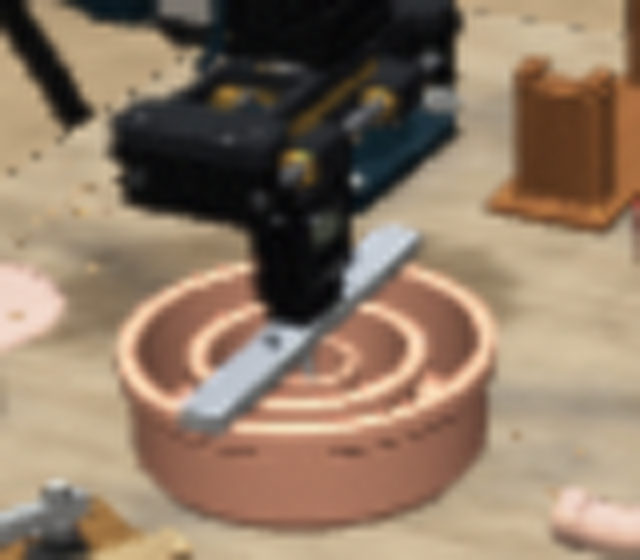

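View pics/w26.png

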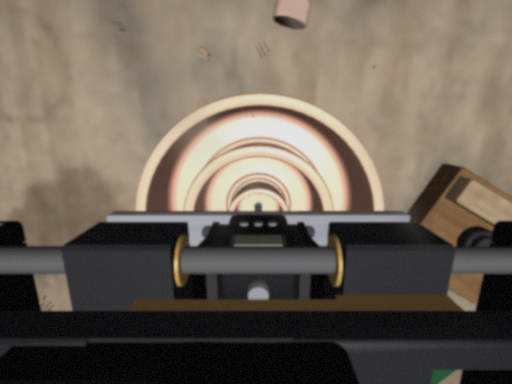

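```bash
python3 -c "
from h import *
for n,cx,cy,zt in (('w19',.6184,-.3346,.0828),('w22',.619,-.3351,.170),('w24',.6108,.038,.165),('w25',.6117,.036,.09),('w26',.612,.0363,.0712)):
    W=cloud(pickle.load(open(n+'.pkl','rb'))).reshape(-1,3)
    a=np.radians(91.3); u=np.array([np.cos(a),np.sin(a)]); v=np.array([u[1],-u[0]])
    d=W[:,:2]-[cx,cy]; l=d@u; w=d@v
    q=(abs(w)<.009)&(abs(l)>.022)&(abs(l)<.095)&(abs(W[:,2]-zt)<.006)
    for _ in range(4):
        A=np.c_[l,w,np.ones(len(l))]; k=np.linalg.lstsq(A[q],W[q,2],rcond=None)[0]; q&=abs(W[:,2]-A@k)<.0015
    print(n,q.sum(),np.degrees(k[:2]).round(2),k[2].round(4),np.percentile(w[q],[1,99]).round(4))
"
```

```text
w19 1619 [-0.02  0.36] 0.0832 [-0.0088  0.0087]
w22 1877 [-0.2   1.23] 0.1718 [-0.0089  0.0083]
w24 1588 [-0.    0.06] 0.1653 [-0.0089  0.0083]
w25 1593 [-0.08  0.26] 0.09 [-0.0089  0.0084]
w26 1645 [-0.06  0.44] 0.0711 [-0.0089  0.0084]
```

```bash
python3 st.py; python3 st.py; python3 st.py
```

```text
[[-2.7, -0.21, 4.99], [-1.68, -0.11, 5.0], [-1.56, -0.63, 5.68], [-2.49, -0.66, 5.17]] [0.29 0.4  0.07]
t 26.15 pos [0.612  0.0363 0.105 ] ft [-2.5 -0.7  5.2] w 0.0355 | d [0. 0. 0.] r [ 0.02 -0.02  0.04]
[[-2.58, -0.55, 4.76], [-1.87, -0.36, 5.31], [-3.51, -0.48, 4.87], [-1.42, -1.06, 6.31]] [ 0.29  0.45 -0.  ]
t 26.35 pos [0.612  0.0363 0.105 ] ft [-1.4 -1.1  6.3] w 0.0359 | d [ 0. -0.  0.] r [ 0.02 -0.02  0.04]
[[-2.53, -0.52, 4.57], [-2.3, -1.62, 4.87], [-1.58, 0.06, 5.36], [-3.1, 0.01, 5.67]] [ 0.32  0.41 -0.02]
t 26.55 pos [0.612  0.0363 0.1051] ft [-3.1  0.   5.7] w 0.0356 | d [0.     0.     0.0001] r [ 0.02 -0.02  0.04]
```

Force is steady at about 5 N on the sensor, and the pose is stable. One last look at the bench, then hand in.

```bash
python3 -c "
from h import *
snap('scene','s27')
c=pickle.load(open('w26.pkl','rb'));cv2.imwrite('pics/w26c.png',cv2.resize(c['img'][180:220,230:286],None,fx=12,fy=12,interpolation=cv2.INTER_CUBIC))
conc('w26',.0525,box=(130,90,390,205),zs=.0465)
"
```

```text
L 4601 z 0.0586 slope [-0.17 -0.03] free [0.6115 0.0361 0.0811] fixed [0.6126 0.0361]
M 2248 z 0.0526 slope [ 0.13 -0.08] free [0.6121 0.0352 0.0496] fixed [0.6126 0.0352]
S 396 z 0.0465 slope [2.77 0.19] free [0.6129 0.0352 0.0215] fixed [0.6121 0.0352]
```

View pics/s27.png

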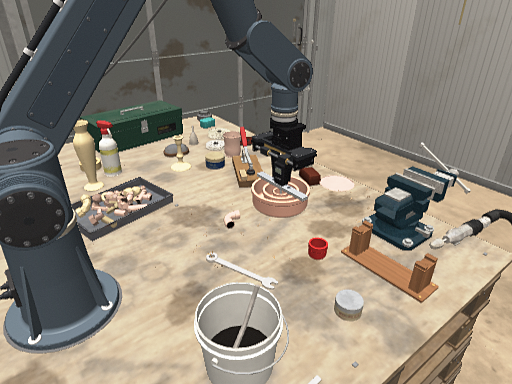

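View pics/w26c.png

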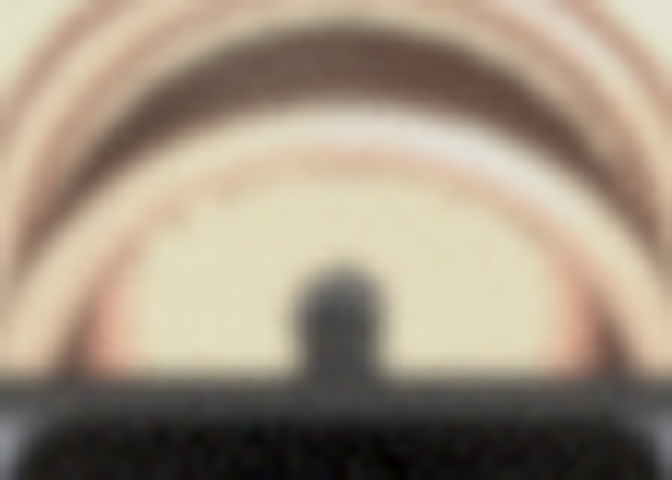

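```bash
python3 -c "
from rig import robot
print(robot.hand_in())
"
```

```text
the job is handed in; nothing more can be done
None
```

The three bowls are nested and the gauge bar lies across the large rim, still gripped and pressed lightly. I handed it in at about 26.6 s; `hand_in` gives no verdict.

**Nest:** After release, the rims measured 6 mm apart in height (58.6, 52.6 and 46.7 mm) and level. The bowl centres agreed to within 1 mm. The large bowl had not moved.

**Gauge:**
- **Position:** The spindle tip covers the dark mark in the wrist picture, off by an estimated 1 mm at most. The tool stopped at z = 0.105 m, the height expected for the bar on the rim with the bowls home.
- **Flatness:** The bar is level along its length to about 0.1°. Across its width it reads the same as it did on the rest, to within 0.1°. Earlier fits from the scene and side cameras gave tilts of -1.4° and 6.1° across the width, which I put down to edge noise.
- **Force:** The sensor read about 5 N upward, steady over the last second. Allowing for the gauge's weight and the spindle spring, that is about 5 to 6 N on the rim. A sideways reading of 1 to 3 N along x was also present, and I did not find its cause.

**Disagreements:** The cameras differed by up to about 5 mm in absolute position, so I worked from offsets measured within a single camera. The bystanders and the red look-alike appear undisturbed in the last scene picture.

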